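Shake out the rusty axle nuts and brush the shaker can clean

ROBOT

A 6-joint arm with a two-finger parallel gripper is mounted at the origin on the work surface. World frame = base frame: x ahead of the robot, y to its left, z up, the work surface at z = 0. Lengths are in m, angles in degrees, forces in N, time in s.
With the tool pointing down it reaches from about 0.4 to 0.825 m from the base axis. Payload 7 kg.
Tool frame: the origin (TCP) lies on the centre line of the jaws, within the pads' length; the fingertips stand 22 mm ahead of it and the grasp point (between the pads) lies 3 mm ahead of it (ctrl.finger_overhang is the distance from the TCP to the fingertips, in m); z points along the fingers, y is the line along which they close (so a half turn about z gives the same grasp; the last joint's range is limited). The gripper opens to 88 mm and grips with 3 to 60 N. Pads are 19 mm wide; open, the fingers measure 130 mm over their backs; the gripper's body (78 mm by 193 mm) begins 47 mm behind the grasp point.
Start: joints at [80.163, 20.546, 0.682, 0, -70.136, -16.507], TCP at [0.3, 0.605, 0.249] pointing down, gripper open.
Joint ranges: [-176.03, 176.03], [-82.01, 121.73], [-58.28, 71.71], [-173.87, 95.51], [-174.79, -0.11], [-173.66, 173.66]. Speed limits (degrees/s): [136.94, 136.94, 172.46, 180, 180, 180].

INTERFACE

Orientations are given as [roll, pitch, yaw] about the fixed x, y, z axes, in that order (R = Rz(yaw) Ry(pitch) Rx(roll)).
In Python, from plant import ctrl gives the robot as it stands. The module is installed in compiled form; this text tells all that it offers.
- The arm moves only by the shell command python3 -m creep 'ROWS'. ROWS is JSON, a list of rows, each an object with "grip": the closure, from 0 (fully open) to 1 (shut); "delta_pos": the shift along the tool's x, y, z scaled (see below), a list of three; "rotation": the turn, a rotation vector about the tool's x, y, z scaled (see below), a list of three. A call has 1 to 5 rows; each row is the pose to reach, as a shift and turn from the pose commanded when the call began, along the tool's axes at that moment; what a row does not reach only later rows make up. The controller multiplies each number of a shift by 10 cm and each number of a turn by pi/2 rad. A row lasts 1/10 s, in which the tool goes at most 50 mm and 8.59 degrees, less where a joint would pass 70% of its speed; a pose out of reach is approached as far as the arm can. A call with a number of a shift or a turn outside -1 to 1 is refused whole. A call with a gripper value outside its range is refused whole. The fingers move at their own pace and stop on an object; the grip force is fixed at half the most. Time passes only in rows, so rows that repeat a pose let the fingers close. It gives the time, the measured TCP pose, the force, the opening and the grip force at its end, in the units of the state.
- ctrl.get_obs(): the state, without advancing time (a new reading comes with each control period).
- ctrl.snapshot(name): name is "scene" or "top"; returns a dict with "color" (420x560x3 uint8, red, green, blue), "intrinsics" (3x3 intrinsics, pixels), "distortion" ([k1, k2, p1, p2, k3] as OpenCV has them; the pictures are not rectified), "R" (3x3) and "t" (3): a world point X has camera coordinates R X + t. Camera axes: x right, y down, z forward; pixel columns grow to the right and rows downward; lengths in m; the calibration is good to about 2 mm. A picture is of the moment at which its call begins. There is no depth.
- ctrl.close_job(): hands the job in; it is judged then, once.
The state is a dict: "clock": time; "joint_pos": joint angles; "qvel": joint speeds; "tau": joint torques, N m; "tool_pos": TCP position; "orientation": TCP orientation; "force": force on the tool from outside, world axes, zero at the start; "moment": the same for the moment, N m; "opening": finger opening in m; "gripper_force": force on a finger pad.
Only numpy, scipy, OpenCV 4.12 (cv2) and the standard library are available. Lean on these libraries where they do the work, as an engineer would, in place of code of your own. Each camera call takes 0.05 s, during which the arm holds its last target. There are 200 camera calls.

TASK

Lay the pale green plate flat in the square recess of the steel tray, then take the shaker can and shake all its rusty nuts out evenly over the plate, so that in the end every nut lies in the tray and none of the four fields between the white lines is bare. Stand the empty can upright in the middle of its round rubber pad and, with the can standing there, scrub it out with the long brush: right down to the bottom three times, pulled up well over half the can's height in between. Put the brush back upright in its blue holder, and leave the iron flange, the chrome sleeve and the small green end cap where they are.

Things in the scene. Friction and masses are not known exactly. Their poses are not given: they have to be found in the camera images.
- tray: fixed steel tray; origin at the centre of its underside, z up, x and y along its sides. Its square recess has a 4 mm thick floor, is 165 mm by 165 mm and has upright walls to 12 mm height; above that the dark rim flares outwards to 189 mm by 189 mm (inside) at 32 mm height. The four fields are the four quadrants of its x and y axes
- plate: loose pale green square plate, 160 mm by 160 mm by 5 mm, 0.3 kg, with two white lines crossing at its middle that part it into four square fields; origin at the centre of its underside, x and y along its sides. In the middle stands a black square knob 14 mm by 14 mm (sides along x and y), its top 35 mm above the underside. It fits the recess in any of four turns
- can: loose round galvanized open can (the shaker), outer diameter 62 mm, wall 3 mm, 85 mm tall, floor 4 mm thick, 0.15 kg, with the nuts inside; origin at the centre of its underside, z along its axis towards the open mouth
- pad: fixed black rubber pad, a disc of 96 mm diameter and 3 mm thickness; origin at the centre of its underside
- brush: loose long brush standing upright, bristles down: round bristle head 44 mm in diameter from 0 to 70 mm above its origin, thin neck, then an orange round handle 18 mm in diameter from 120 to 200 mm above its origin; origin at the centre of the lower end, z along the handle, 80 g
- holder: fixed blue open round holder for the brush, outer diameter 66 mm, wall 4 mm, 70 mm tall, floor 6 mm thick; origin at the centre of its underside
- nut1: hexagonal nut of rusty brown steel, 16 mm across the flats, 11 mm thick, 14 g; origin at its centre, z along its bore, x towards a corner. It starts in the can; 6 to 9 nuts are present
- nut2: hexagonal nut of rusty brown steel, 16 mm across the flats, 11 mm thick, 14 g; origin at its centre, z along its bore, x towards a corner. It starts in the can; 6 to 9 nuts are present
- nut3: hexagonal nut of rusty brown steel, 16 mm across the flats, 11 mm thick, 14 g; origin at its centre, z along its bore, x towards a corner. It starts in the can; 6 to 9 nuts are present
- nut4: hexagonal nut of rusty brown steel, 16 mm across the flats, 11 mm thick, 14 g; origin at its centre, z along its bore, x towards a corner. It starts in the can; 6 to 9 nuts are present
- nut5: hexagonal nut of rusty brown steel, 16 mm across the flats, 11 mm thick, 14 g; origin at its centre, z along its bore, x towards a corner. It starts in the can; 6 to 9 nuts are present
- nut6: hexagonal nut of rusty brown steel, 16 mm across the flats, 11 mm thick, 14 g; origin at its centre, z along its bore, x towards a corner. It starts in the can; 6 to 9 nuts are present
- nut7: hexagonal nut of rusty brown steel, 16 mm across the flats, 11 mm thick, 14 g; origin at its centre, z along its bore, x towards a corner. It starts in the can; 6 to 9 nuts are present
- nut8: hexagonal nut of rusty brown steel, 16 mm across the flats, 11 mm thick, 14 g; origin at its centre, z along its bore, x towards a corner. It starts in the can; 6 to 9 nuts are present
- nut9: hexagonal nut of rusty brown steel, 16 mm across the flats, 11 mm thick, 14 g; origin at its centre, z along its bore, x towards a corner. It starts in the can; 6 to 9 nuts are present
- flange: heavy dark iron roller flange lying on the table, 90 mm in diameter, 22 mm tall, not to be moved; origin at the centre of its underside
- sleeve: chrome spacer sleeve standing on the table, 40 mm in diameter, 45 mm tall, not to be moved; origin at the centre of its underside
- endcap: small pale green plastic end cap lying on the table, 54 mm in diameter, 20 mm tall, not to be moved; origin at the centre of its underside
Things that resemble listed ones, but are neither listed nor needed, are in the scene too. Of the things shaped like the pad, the black one is meant.

How it is judged:
By the outcome, as a careful person would: the job done as asked, in the order asked, and still so for the second after the job is handed in, with the robot touching nothing.
Of nut6, nut7, nut8, nut9 only 1 to 4 are there at a start; the rules pass over those that are not, and their reading is None.
At some moment in a run one of nut1, nut2, nut3, nut4, nut5, nut6, nut7, nut8, nut9 may be knocked a few centimetres aside while the robot is not near it.
It also fails if it takes over 210 s, if anything falls off the work surface, if the arm or the gripper's body presses on something with over 40 N, if the wrist force passes 120 N, or if a joint passes its speed limit or range.

## Working session

There is one attempt and no reset: what is moved stays moved. The work goes in short steps, Python scripts to look and compute and a shell command to move; the robot and the scene stay as the last step left them, time stands still between calls to the robot, and variables do not carry over. Pictures are saved under pics/ and viewed, at most 14 in all, crops included, and the job is handed in when it is done.

```bash
mkdir -p pics; python3 - <<'E'
from plant import ctrl
import cv2
for n in ("scene","top"):
    s=ctrl.snapshot(n); cv2.imwrite(f"pics/{n}0.png",cv2.resize(s["color"][:,:,::-1],(800,600),interpolation=cv2.INTER_CUBIC))
    print(n,s["intrinsics"],s["distortion"],s["R"],s["t"])
print(ctrl.get_obs(),ctrl.finger_overhang)
E
```

```text
scene [[527.44085094   0.         290.63502657]
 [  0.         527.44085094 205.95550321]
 [  0.           0.           1.        ]] [-0.18166766  0.          0.          0.          0.        ] [[-0.29065194  0.95668174 -0.0167782 ]
 [ 0.70698711  0.20290976 -0.67749306]
 [-0.64474078 -0.20877664 -0.73533777]] [ 0.11443548 -0.35759885  1.69849021]
top [[513.29815468   0.         275.51741368]
 [  0.         513.29815468 206.71766133]
 [  0.           0.           1.        ]] [-0.11956116  0.          0.          0.          0.        ] [[ 0.02579294 -0.99957166  0.01382858]
 [-0.98784082 -0.02760689 -0.15299795]
 [ 0.15331418 -0.00971417 -0.98812975]] [0.0225477  0.53884953 1.26700064]
{'clock': 0.1, 'joint_pos': array([ 8.01624743e+01,  2.05860894e+01,  6.39853698e-01, -1.78189440e-02,
       -7.01347972e+01, -1.65063412e+01]), 'qvel': array([ 0.03483831, -0.02869068,  0.08734507, -0.00842985, -0.01349184,
       -0.0367473 ]), 'tau': array([-2.38002700e-03, -5.84162557e+01,  2.93752509e+01,  7.01562077e+00,
        1.02320398e-02, -5.20163394e-05]), 'tool_pos': array([0.29938567, 0.60453487, 0.24773641]), 'orientation': array([ 1.79917547e+02, -6.96370922e-03, -2.63499288e+01]), 'force': array([-0.07206542, -0.66805786, -0.02647558]), 'moment': array([-0.04138291,  0.01885962, -0.03563321]), 'gripper_force': 0.0, 'opening': 0.08739826858850812} 0.022
```

View pics/scene0.png

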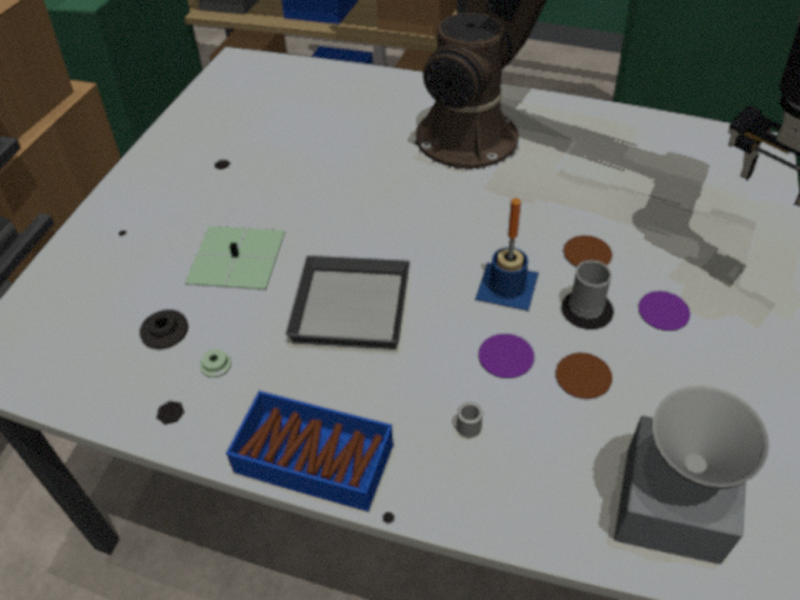

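View pics/top0.png

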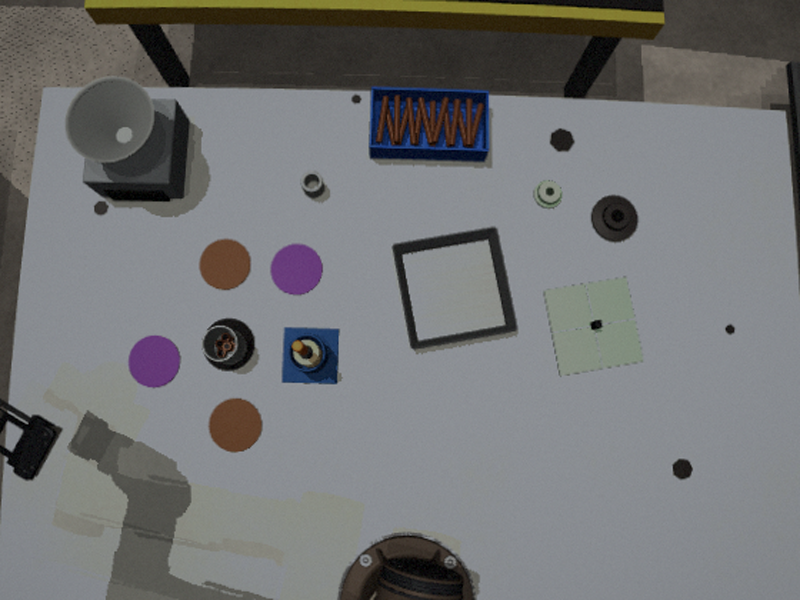

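The scene view shows the can on the black pad at (588,295), the brush in its holder at (508,275), the tray at (350,302) and the plate at (236,257). The top view shows the can at (225,345), the holder at (308,354), the tray at (455,289) and the plate with its knob at (596,325).

```bash
cat > h.py <<'E'
from plant import ctrl
import cv2, numpy as np
from scipy.spatial.transform import Rotation as Ro
def snap(n): return ctrl.snapshot(n)
def toW(s,uv,z):
    "pixels (560x420) -> world points on plane z"
    uv=np.asarray(uv,float).reshape(-1,1,2)
    p=cv2.undistortPoints(uv,s["intrinsics"],s["distortion"]).reshape(-1,2)
    R,t=np.array(s["R"]),np.array(s["t"]); c=-R.T@t
    d=np.c_[p,np.ones(len(p))]@R
    return c+d*((z-c[2])/d[:,2])[:,None]
def toP(s,X):
    return cv2.projectPoints(np.asarray(X,float).reshape(-1,3),cv2.Rodrigues(np.array(s["R"]))[0],np.array(s["t"]),s["intrinsics"],s["distortion"])[0].reshape(-1,2)
def pose():
    o=ctrl.get_obs(); return np.array(o["tool_pos"]),Ro.from_euler("xyz",o["orientation"],degrees=True)
def rowfor(p,rpy):
    "shift & turn numbers from measured pose to target"
    a,R=pose(); T=Ro.from_euler("xyz",rpy,degrees=True)
    return np.round(R.inv().apply(np.array(p)-a)/0.1,3).tolist(), np.round((R.inv()*T).as_rotvec()/(np.pi/2),3).tolist()
def blob(m,n=0):
    c=cv2.findContours(m.astype(np.uint8),cv2.RETR_EXTERNAL,cv2.CHAIN_APPROX_NONE)[0]
    return sorted(c,key=cv2.contourArea)[-1-n].reshape(-1,2)
def rect(s,c,z):
    w=toW(s,c,z)[:,:2]*1000
    return cv2.minAreaRect(w.astype(np.float32))
def crop(s,x0,y0,x1,y1,k,name): cv2.imwrite(name,cv2.resize(s["color"][y0:y1,x0:x1,::-1],None,fx=k,fy=k,interpolation=cv2.INTER_CUBIC))
E
python3 - <<'E'
from h import *
for n,win in (("top",[(378,185,455,270),(270,155,368,250),(135,215,185,265),(190,225,245,275)]),("scene",[(128,155,202,205),(200,175,290,245),(385,175,440,235),(330,135,380,220)])):
    s=snap(n); im=s["color"].astype(int); hsv=cv2.cvtColor(s["color"],cv2.COLOR_RGB2HSV).astype(int)
    def W(m,w):
        o=np.zeros_like(m); o[w[1]:w[3],w[0]:w[2]]=m[w[1]:w[3],w[0]:w[2]]; return o
    g=W((im[:,:,1]-im[:,:,2]>12)&(hsv[:,:,0]>35)&(hsv[:,:,0]<85)&(im[:,:,1]>90),win[0])
    c=blob(cv2.morphologyEx(g.astype(np.uint8),cv2.MORPH_CLOSE,np.ones((5,5)))); print(n,"plate",rect(s,c,.005))
    v=hsv[:,:,2]
    d=W(v<95,win[1]); c=blob(d); print("tray outer",rect(s,c,.032), "median v",np.median(v))
    # inner light
    x0,y0,x1,y1=win[1]; m=np.zeros(v.shape,np.uint8); cv2.fillPoly(m,[c.astype(np.int32)],1)
    c2=blob((m>0)&(v>110)); print("tray inner",rect(s,c2,.004))
    d=W(v<60,win[2]); c=blob(d); w=toW(s,c,.003); e=cv2.fitEllipse((w[:,:2]*1000).astype(np.float32)); print("pad",e, cv2.minEnclosingCircle((w[:,:2]*1000).astype(np.float32)))
    b=W((hsv[:,:,0]>5)&(hsv[:,:,0]<20)&(hsv[:,:,1]>130)&(v>120),win[3]); c=blob(b); print("handle",c.mean(0),c.min(0),c.max(0))
s=snap("top"); crop(s,135,215,250,280,6,"pics/c1.png")
s=snap("scene"); crop(s,330,130,440,240,5,"pics/c2.png")
E
```

```text
top plate ((498.04681396484375, -333.4018859863281), (157.4942169189453, 157.1909942626953), 11.058687210083008)
tray outer ((557.288818359375, -71.95158386230469), (197.59097290039062, 195.77378845214844), 11.723007202148438) median v 143.0
tray inner ((559.0009765625, -72.01103210449219), (161.77145385742188, 163.16848754882812), 11.623885154724121)
pad ((446.308349609375, 337.08551025390625), (86.05799102783203, 92.10845947265625), 168.415771484375) ((445.9672546386719, 336.5195617675781), 47.59916305541992)
handle [209.5 239.5] [209 239] [210 240]
scene plate ((499.877685546875, -331.5146179199219), (162.1280517578125, 160.6300506591797), 11.118644714355469)
tray outer ((569.2540893554688, -68.08808135986328), (209.23858642578125, 192.41946411132812), 11.67910385131836) median v 149.0
tray inner ((554.4843139648438, -72.10699462890625), (153.05320739746094, 161.5578155517578), 11.763301849365234)
pad ((441.14263916015625, 336.3121337890625), (82.23114013671875, 101.46231079101562), 106.51371002197266) ((432.9366455078125, 334.60186767578125), 60.11964797973633)
handle [361.07692308 141.07692308] [358 139] [363 143]
```

View pics/c1.png

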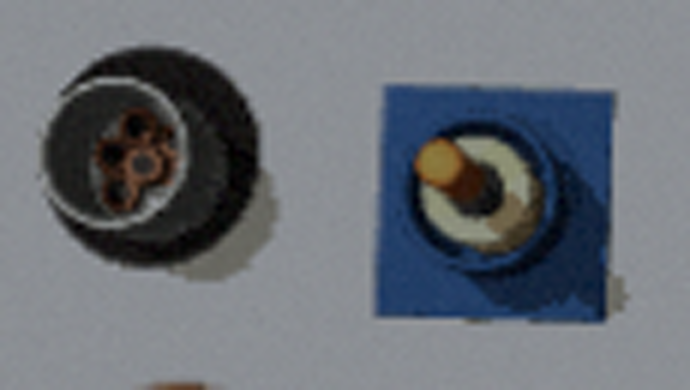

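View pics/c2.png

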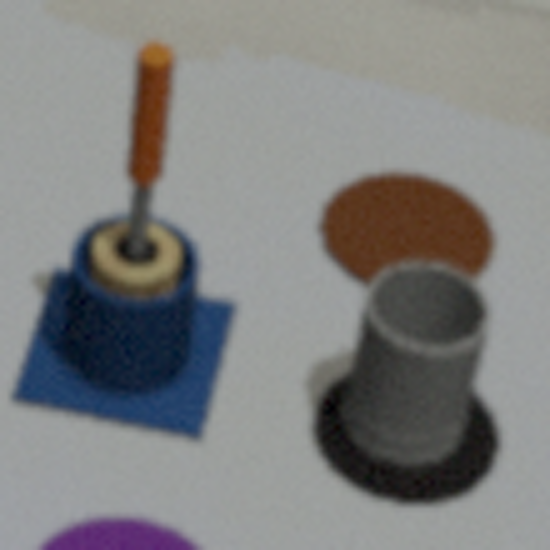

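The crops show nuts inside the can. The can mouth is at (116,153) in the top crop and (427,304) in the scene crop. The brush handle top is at (439,163) and (156,55).

```bash
python3 - <<'E'
from h import *
T=snap("top"); S=snap("scene")
t=lambda x,y:((x+.5)/6-.5+135,(y+.5)/6-.5+215)
c=lambda x,y:((x+.5)/5-.5+330,(y+.5)/5-.5+130)
f=lambda s,p,z:(toW(s,[p],z)[0]*1000).round(1)
print("can",f(T,t(116,153),.088),f(S,c(427,304),.088))
print("pad",f(T,t(147,156.5),.003))
print("holder",f(T,t(482,194),.07),f(S,c(134,263),.07))
print("handle",f(T,t(439,163),.206),f(S,c(156,55),.206))
# knob dark centroid
for n,s,w in(("top",T,(405,215,432,240)),("scene",S,(155,165,175,182))):
    v=s["color"].max(2)[w[1]:w[3],w[0]:w[2]]; ys,xs=np.where(v<70); print(n,"knob px",xs.mean()+w[0],ys.mean()+w[1],len(xs), f(s,(xs.mean()+w[0],ys.mean()+w[1]),.02))
# white line directions / other objects top
s=T;o=ctrl.get_obs()
print(rowfor([.5,-.33,.3],[180,0,11]), o["orientation"])
def pr(x,y): return f(T,(x/1.42857,y/1.42857),.0)
for n,x,y in(("endcap",548,194),("flange",614,218),("sleeve",313,186)): print(n,pr(x,y))
E
```

```text
can [440.1 332.2  88. ] [440.2 334.5  88. ]
pad [446.  337.8   3. ]
holder [429.2 184.   70. ] [434.3 187.2  70. ]
handle [430.3 185.8 206. ] [432.7 187.4 206. ]
top knob px 416.8139534883721 226.97674418604652 43 [ 498.2 -333.2   20. ]
scene knob px 163.609756097561 174.90243902439025 41 [ 499.7 -331.8   20. ]
([5.945, 7.488, -0.513], [0.0, 0.0, -0.415]) [ 1.79984227e+02 -3.27887494e-03 -2.63432177e+01]
endcap [ 747.6 -252.     0. ]
flange [ 705.1 -379.1    0. ]
sleeve [749.2 194.3   0. ]
```

```bash
python3 -m creep '[{"grip":0,"delta_pos":[0.3,0.3,-0.4],"rotation":[0,0,0]},{"grip":0,"delta_pos":[1,0.93,-0.4],"rotation":[0,0,0]},{"grip":0,"delta_pos":[1,0.93,-0.4],"rotation":[0,0,0]},{"grip":0,"delta_pos":[1,0.93,-0.4],"rotation":[0,0,0]}]'
python3 -m creep '[{"grip":0,"delta_pos":[1,0.93,0],"rotation":[0,0,0]},{"grip":0,"delta_pos":[1,0.93,0],"rotation":[0,0,0]},{"grip":0,"delta_pos":[1,0.93,0],"rotation":[0,0,0]},{"grip":0,"delta_pos":[1,0.93,0],"rotation":[0,0,0]}]'
python3 -m creep '[{"grip":0,"delta_pos":[1,0.93,0],"rotation":[0,0,0]},{"grip":0,"delta_pos":[1,0.93,0],"rotation":[0,0,0]},{"grip":0,"delta_pos":[1,0.93,0],"rotation":[0,0,0]},{"grip":0,"delta_pos":[1,0.93,0],"rotation":[0,0,0]}]'
python3 -m creep '[{"grip":0,"delta_pos":[1,0.93,0],"rotation":[0,0,0]},{"grip":0,"delta_pos":[1,0.93,0],"rotation":[0,0,0]},{"grip":0,"delta_pos":[1,0.93,0],"rotation":[0,0,0]},{"grip":0,"delta_pos":[1,0.93,0],"rotation":[0,0,0]}]'
```

```text
clock: 0.8
tool_pos: [0.3492, 0.4729, 0.2903]
orientation: [-179.9, 0.0, -26.5]
force: [0.3, 0.6, 0.3]
opening: 0.0875
gripper_force: 0.0
clock: 1.2
tool_pos: [0.397, 0.346, 0.2893]
orientation: [-180.0, -0.0, -26.5]
force: [0.3, 0.2, 0.2]
opening: 0.0879
gripper_force: 0.0
clock: 1.6
tool_pos: [0.4453, 0.219, 0.2889]
orientation: [-180.0, -0.0, -26.5]
force: [0.3, 0.0, 0.6]
opening: 0.0878
gripper_force: 0.0
clock: 2.0
tool_pos: [0.4939, 0.0917, 0.2885]
orientation: [180.0, -0.0, -26.5]
force: [0.1, 0.2, -0.6]
opening: 0.0873
gripper_force: 0.0
```

```bash
python3 -m creep '[{"grip":0,"delta_pos":[0.485,0.943,0],"rotation":[0,0,0]},{"grip":0,"delta_pos":[0.485,0.943,0],"rotation":[0,0,0]},{"grip":0,"delta_pos":[0.485,0.943,0],"rotation":[0,0,0]}]'
python3 -m creep '[{"grip":0,"delta_pos":[0.485,0.943,0],"rotation":[0,0,0]},{"grip":0,"delta_pos":[0.485,0.943,0],"rotation":[0,0,0]},{"grip":0,"delta_pos":[0.485,0.943,0],"rotation":[0,0,0]}]'
python3 -m creep '[{"grip":0,"delta_pos":[0.485,0.943,0],"rotation":[0,0,0]},{"grip":0,"delta_pos":[0.485,0.943,0],"rotation":[0,0,0]},{"grip":0,"delta_pos":[0.485,0.943,0],"rotation":[0,0,0]}]'
python3 -m creep '[{"grip":0,"delta_pos":[0.485,0.943,0],"rotation":[0,0,0.09]},{"grip":0,"delta_pos":[0.485,0.943,0],"rotation":[0,0,0.18]},{"grip":0,"delta_pos":[0.485,0.943,0],"rotation":[0,0,0.27]},{"grip":0,"delta_pos":[0.485,0.943,0],"rotation":[0,0,0.36]},{"grip":0,"delta_pos":[0.485,0.943,0],"rotation":[0,0,0.45]}]'
python3 -m creep '[{"grip":0.6,"delta_pos":[0,0,0.5],"rotation":[0,0,0.09]},{"grip":0.6,"delta_pos":[0,0,1],"rotation":[0,0,0.13]},{"grip":0.6,"delta_pos":[0,0,1],"rotation":[0,0,0.135]},{"grip":0.6,"delta_pos":[0,0,1],"rotation":[0,0,0.135]},{"grip":0.6,"delta_pos":[0,0,1],"rotation":[0,0,0.135]}]'
python3 -c "
from h import *
print(pose()[0],ctrl.get_obs()['orientation'],ctrl.get_obs()['opening'],rowfor([.499,-.3325,.0295],[180,0,-78.9]))"
```

```text
clock: 2.3
tool_pos: [0.4944, -0.0145, 0.2886]
orientation: [180.0, 0.0, -26.5]
force: [0.3, 0.7, -0.6]
opening: 0.0879
gripper_force: 0.0
clock: 2.6
tool_pos: [0.4963, -0.1207, 0.2884]
orientation: [180.0, 0.0, -26.5]
force: [0.1, -0.1, -0.1]
opening: 0.0877
gripper_force: 0.0
clock: 2.9
tool_pos: [0.4982, -0.2267, 0.2881]
orientation: [180.0, 0.0, -26.5]
force: [0.1, 1.4, -0.2]
opening: 0.0875
gripper_force: 0.0
clock: 3.4
tool_pos: [0.5003, -0.3294, 0.288]
orientation: [180.0, 0.0, -67.2]
force: [-0.7, 1.1, -0.5]
opening: 0.0874
gripper_force: 0.0
clock: 3.9
tool_pos: [0.5015, -0.3304, 0.1915]
orientation: [-179.8, -0.2, -78.8]
force: [0.4, -0.5, -0.5]
opening: 0.0532
gripper_force: 0.0
[ 0.50147198 -0.33036885  0.19146058] [-1.79831984e+02 -1.50253108e-01 -7.88294807e+01] 0.05320000195735502 ([0.012, 0.033, 1.62], [-0.002, -0.002, 0.001])
```

```bash
python3 -m creep '[{"grip":0.6,"delta_pos":[0.01,0.03,0.5],"rotation":[0,0,0]},{"grip":0.6,"delta_pos":[0.01,0.03,1],"rotation":[0,0,0]},{"grip":0.6,"delta_pos":[0.01,0.03,1],"rotation":[0,0,0]}]'
python3 -m creep '[{"grip":0.6,"delta_pos":[0,0,0.2],"rotation":[0,0,0]},{"grip":0.6,"delta_pos":[0,0,0.4],"rotation":[0,0,0]},{"grip":0.6,"delta_pos":[0,0,0.6],"rotation":[0,0,0]},{"grip":0.6,"delta_pos":[0,0,0.6],"rotation":[0,0,0]},{"grip":0.6,"delta_pos":[0,0,0.6],"rotation":[0,0,0]}]'
python3 -m creep '[{"grip":1,"delta_pos":[0,0,0],"rotation":[0,0,0]},{"grip":1,"delta_pos":[0,0,0],"rotation":[0,0,0]},{"grip":1,"delta_pos":[0,0,0],"rotation":[0,0,0]},{"grip":1,"delta_pos":[0,0,0],"rotation":[0,0,0]},{"grip":1,"delta_pos":[0,0,0],"rotation":[0,0,0]}]'
```

```text
clock: 4.2
tool_pos: [0.4943, -0.3305, 0.0852]
orientation: [179.7, 0.2, -79.0]
force: [-0.7, -0.3, 0.0]
opening: 0.0358
gripper_force: 0.0
clock: 4.7
tool_pos: [0.4986, -0.3324, 0.0314]
orientation: [-179.9, -0.1, -78.9]
force: [1.1, -0.3, 0.8]
opening: 0.0352
gripper_force: 0.0
clock: 5.2
tool_pos: [0.4978, -0.332, 0.0298]
orientation: [-179.9, -0.1, -79.0]
force: [0.8, 0.7, 7.9]
opening: 0.0137
gripper_force: 30.0
```

```bash
python3 -m creep '[{"grip":1,"delta_pos":[0,0,-0.2],"rotation":[0,0,0]},{"grip":1,"delta_pos":[0,0,-0.5],"rotation":[0,0,0]},{"grip":1,"delta_pos":[0,0,-0.9],"rotation":[0,0,0]},{"grip":1,"delta_pos":[0,0,-0.9],"rotation":[0,0,0]}]'
python3 -m creep '[{"grip":1,"delta_pos":[-0.25,-0.1,0],"rotation":[0,0,0]},{"grip":1,"delta_pos":[-0.5,-0.22,0],"rotation":[0,0,0]},{"grip":1,"delta_pos":[-0.82,-0.36,0],"rotation":[0,0,0]},{"grip":1,"delta_pos":[-0.82,-0.36,0],"rotation":[0,0,0]}]'
python3 -m creep '[{"grip":1,"delta_pos":[-0.3,-0.12,0],"rotation":[0,0,0]},{"grip":1,"delta_pos":[-0.6,-0.25,0],"rotation":[0,0,0]},{"grip":1,"delta_pos":[-0.82,-0.36,0],"rotation":[0,0,0]},{"grip":1,"delta_pos":[-0.82,-0.36,0],"rotation":[0,0,0]}]'
python3 -m creep '[{"grip":1,"delta_pos":[-0.3,-0.12,0],"rotation":[0,0,0]},{"grip":1,"delta_pos":[-0.6,-0.25,0],"rotation":[0,0,0]},{"grip":1,"delta_pos":[-0.82,-0.36,0],"rotation":[0,0,0]},{"grip":1,"delta_pos":[-0.82,-0.36,0],"rotation":[0,0,0]},{"grip":1,"delta_pos":[-0.82,-0.36,0],"rotation":[0,0,0]}]'
python3 - <<'E'
from h import *
s=snap("top"); crop(s,260,145,380,255,5,"pics/c3.png")
print(pose()[0],ctrl.get_obs()['orientation'],rowfor([.5585,-.071,.12],[180,0,-78.3]))
E
```

```text
clock: 5.6
tool_pos: [0.4992, -0.3329, 0.1237]
orientation: [-179.6, -0.3, -78.9]
force: [0.8, -0.7, -1.6]
opening: 0.0139
gripper_force: 30.0
clock: 6.0
tool_pos: [0.5162, -0.2414, 0.1178]
orientation: [179.9, 0.1, -78.9]
force: [0.7, -0.6, -2.6]
opening: 0.0136
gripper_force: 30.0
clock: 6.4
tool_pos: [0.5362, -0.1549, 0.1179]
orientation: [180.0, 0.0, -78.9]
force: [0.3, 0.3, -3.0]
opening: 0.0138
gripper_force: 30.0
clock: 6.9
tool_pos: [0.5551, -0.0697, 0.1179]
orientation: [179.9, 0.0, -79.0]
force: [0.0, 0.5, -1.9]
opening: 0.0136
gripper_force: 30.0
[ 0.5549701  -0.07016167  0.11796385] [ 1.79911984e+02  4.76869104e-03 -7.90024246e+01] ([0.015, -0.033, -0.02], [0.001, 0.0, -0.008])
```

View pics/c3.png

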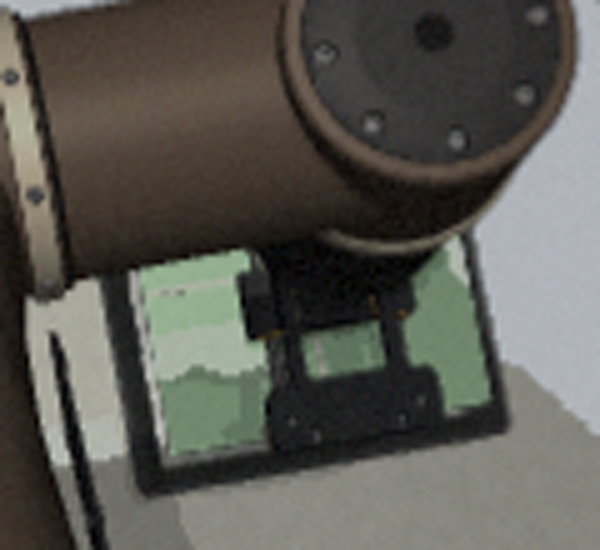

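The plate is held level above the tray, with its edges inside the rim. I'll lower it now.

```bash
python3 -m creep '[{"grip":1,"delta_pos":[0.01,-0.035,0.1],"rotation":[0,0,-0.008]},{"grip":1,"delta_pos":[0.01,-0.035,0.4],"rotation":[0,0,-0.008]},{"grip":1,"delta_pos":[0.01,-0.035,0.68],"rotation":[0,0,-0.008]},{"grip":1,"delta_pos":[0.01,-0.035,0.68],"rotation":[0,0,-0.008]},{"grip":1,"delta_pos":[0.01,-0.035,0.68],"rotation":[0,0,-0.008]}]'
python3 -m creep '[{"grip":1,"delta_pos":[0,0,0.03],"rotation":[0,0,0]},{"grip":1,"delta_pos":[0,0,0.07],"rotation":[0,0,0]},{"grip":1,"delta_pos":[0,0,0.1],"rotation":[0,0,0]},{"grip":1,"delta_pos":[0,0,0.13],"rotation":[0,0,0]},{"grip":1,"delta_pos":[0,0,0.13],"rotation":[0,0,0]}]'
```

```text
clock: 7.45
tool_pos: [0.559, -0.0707, 0.0502]
orientation: [179.9, -0.0, -78.3]
force: [0.8, -1.1, -1.2]
opening: 0.0137
gripper_force: 30.0
clock: 7.95
tool_pos: [0.5591, -0.0699, 0.0374]
orientation: [180.0, 0.0, -78.3]
force: [0.2, 0.4, -2.6]
opening: 0.0136
gripper_force: 30.0
```

```bash
python3 -m creep '[{"grip":1,"delta_pos":[0,0,0.02],"rotation":[0,0,0]},{"grip":1,"delta_pos":[0,0,0.035],"rotation":[0,0,0]},{"grip":1,"delta_pos":[0,0,0.035],"rotation":[0,0,0]}]'
python3 -m creep '[{"grip":0.6,"delta_pos":[0,0,0],"rotation":[0,0,0]},{"grip":0.6,"delta_pos":[0,0,0],"rotation":[0,0,0]},{"grip":0.6,"delta_pos":[0,0,0],"rotation":[0,0,0]},{"grip":0.6,"delta_pos":[0,0,0],"rotation":[0,0,0]}]'
python3 -m creep '[{"grip":0.6,"delta_pos":[0,0,-0.3],"rotation":[0,0,0]},{"grip":0,"delta_pos":[0,0,-0.7],"rotation":[0,0,0]},{"grip":0,"delta_pos":[0,0,-1],"rotation":[0,0,0]},{"grip":0,"delta_pos":[0,0,-1],"rotation":[0,0,0]}]'
python3 -m creep '[{"grip":0,"delta_pos":[-1,0,-0.4],"rotation":[0,0,0]},{"grip":0,"delta_pos":[-1,0,-0.4],"rotation":[0,0,0]},{"grip":0,"delta_pos":[-1,0,-0.4],"rotation":[0,0,0]}]'
python3 -m creep '[{"grip":0,"delta_pos":[-1,0,-0.4],"rotation":[0,0,0]},{"grip":0,"delta_pos":[-1,0,-0.4],"rotation":[0,0,0]},{"grip":0,"delta_pos":[-1,0,-0.4],"rotation":[0,0,0]}]'
python3 - <<'E'
from h import *
s=snap("top"); crop(s,260,145,380,255,5,"pics/c4.png")
print(pose()[0])
im=s["color"].astype(int);hsv=cv2.cvtColor(s["color"],cv2.COLOR_RGB2HSV).astype(int)
g=(im[:,:,1]-im[:,:,2]>12)&(hsv[:,:,0]>35)&(hsv[:,:,0]<85)&(im[:,:,1]>70); g[:,:260]=0;g[:,372:]=0;g[:150]=0
c=blob(cv2.morphologyEx(g.astype(np.uint8),cv2.MORPH_CLOSE,np.ones((5,5)))); print(rect(s,c,.009))
E
```

```text
clock: 8.25
tool_pos: [0.5594, -0.0699, 0.034]
orientation: [-180.0, -0.0, -78.3]
force: [-0.0, -0.0, -3.6]
opening: 0.0141
gripper_force: 30.0
clock: 8.65
tool_pos: [0.5595, -0.0699, 0.0343]
orientation: [-180.0, -0.0, -78.3]
force: [-0.6, -0.3, -0.8]
opening: 0.034
gripper_force: 0.0
clock: 9.05
tool_pos: [0.5621, -0.0697, 0.1389]
orientation: [-179.5, -0.1, -78.2]
force: [0.3, 0.3, -0.2]
opening: 0.0535
gripper_force: 0.0
clock: 9.35
tool_pos: [0.5395, 0.0313, 0.1762]
orientation: [-179.8, 0.0, -78.1]
force: [0.4, 0.2, -0.3]
opening: 0.0775
gripper_force: 0.0
clock: 9.65
tool_pos: [0.5191, 0.1296, 0.216]
orientation: [-179.8, 0.1, -78.1]
force: [0.2, -0.0, 0.3]
opening: 0.087
gripper_force: 0.0
[0.51883553 0.12875321 0.21528114]
((202.9486541748047, -20.250244140625), (50.46730041503906, 58.96834182739258), 77.17760467529297)
```

View pics/c4.png

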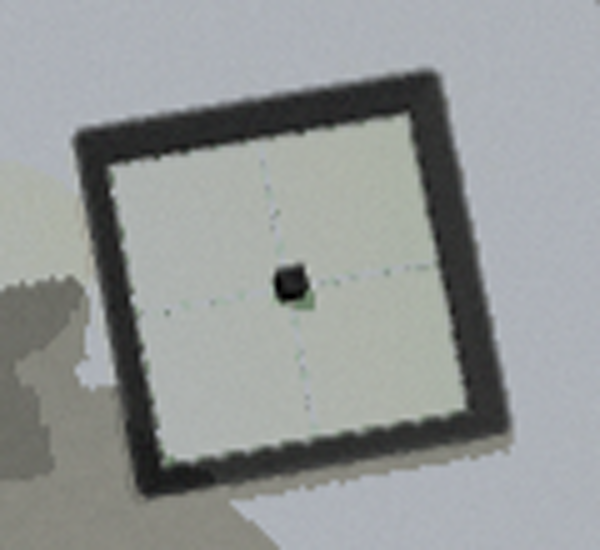

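The plate is seated flat, with its knob at (291,283) in the crop and even gaps all round. Next I'll go to the can, taking it from the side with the tool inclined so I can roll it to pour.

```bash
python3 -m creep '[{"grip":0,"delta_pos":[0,0,-0.5],"rotation":[0,0,0]},{"grip":0,"delta_pos":[-0.4,0,-1],"rotation":[0,0,0]},{"grip":0,"delta_pos":[-0.98,-0.1,-1],"rotation":[0,0,0]},{"grip":0,"delta_pos":[-0.98,-0.1,-1],"rotation":[0,0,0]}]'
python3 -m creep '[{"grip":0,"delta_pos":[-0.5,-0.1,-0.3],"rotation":[0,0,0]},{"grip":0,"delta_pos":[-0.98,-0.1,-0.3],"rotation":[0,0,0]},{"grip":0,"delta_pos":[-0.98,-0.1,-0.3],"rotation":[0,0,0]}]'
python3 -m creep '[{"grip":0,"delta_pos":[-0.5,-0.1,0],"rotation":[0,0,0]},{"grip":0,"delta_pos":[-0.98,-0.1,0],"rotation":[0,0,0]},{"grip":0,"delta_pos":[-0.98,-0.1,0],"rotation":[0,0,0]}]'
cat >> h.py <<'E'
def frame(az,al,flip=1):
    "tool z: azimuth az, al below horizontal; y horizontal"
    a,b=np.radians([az,al]); z=np.array([np.cos(a)*np.cos(b),np.sin(a)*np.cos(b),-np.sin(b)])
    y=flip*np.array([np.sin(a),-np.cos(a),0]); return Ro.from_matrix(np.c_[np.cross(y,z),y,z])
def rowR(p,T):
    a,R=pose(); return np.round(R.inv().apply(np.array(p)-a)/0.1,3).tolist(), np.round((R.inv()*T).as_rotvec()/(np.pi/2),3).tolist()
E
python3 - <<'E'
from h import *
o=ctrl.get_obs();print(o["tool_pos"],o["joint_pos"])
T=frame(-120,30);print(T.as_matrix().round(2),T.as_euler("xyz",True))
print(rowR([.492,.423,.2],T)); print(rowR([.492,.423,.2],frame(-120,30,-1)))
E
```

```text
clock: 10.1
tool_pos: [0.509, 0.2258, 0.3148]
orientation: [-179.9, 0.1, -78.3]
force: [0.1, -0.9, -1.3]
opening: 0.088
gripper_force: 0.0
clock: 10.4
tool_pos: [0.4983, 0.325, 0.3427]
orientation: [179.9, -0.0, -78.2]
force: [0.3, -0.2, -0.7]
opening: 0.0872
gripper_force: 0.0
clock: 10.7
tool_pos: [0.4876, 0.423, 0.3405]
orientation: [179.8, -0.1, -78.1]
force: [0.8, -0.4, 0.7]
opening: 0.0877
gripper_force: 0.0
[0.48761312 0.42302241 0.34052109] [ 5.81948580e+01  1.55797080e+01  5.44856401e+00 -5.72596586e-02
 -8.00978963e+01 -4.63301357e+01]
[[-0.25 -0.87 -0.43]
 [-0.43  0.5  -0.75]
 [ 0.87 -0.   -0.5 ]] [-180.  -60. -120.]
([0.006, -0.048, 1.405], [-0.242, 0.634, 0.422])
([0.006, -0.048, 1.405], [-0.783, -0.299, -1.362])
```

```bash
python3 -m creep '[{"grip":0,"delta_pos":[0,0,0],"rotation":[-0.029,0.075,0.05]},{"grip":0,"delta_pos":[0,0,0],"rotation":[-0.057,0.15,0.1]},{"grip":0,"delta_pos":[0,0,0],"rotation":[-0.086,0.225,0.149]},{"grip":0,"delta_pos":[0,0,0],"rotation":[-0.114,0.3,0.2]},{"grip":0,"delta_pos":[0,0,0],"rotation":[-0.143,0.374,0.249]}]'
python3 -m creep '[{"grip":0,"delta_pos":[0,0,0],"rotation":[-0.029,0.075,0.05]},{"grip":0,"delta_pos":[0,0,0],"rotation":[-0.057,0.15,0.1]},{"grip":0,"delta_pos":[0,0,0],"rotation":[-0.086,0.225,0.149]},{"grip":0,"delta_pos":[0,0,0],"rotation":[-0.099,0.26,0.173]},{"grip":0,"delta_pos":[0,0,0],"rotation":[-0.099,0.26,0.173]}]'
python3 - <<'E'
from h import *
o=ctrl.get_obs();print(o["tool_pos"],o["joint_pos"])
print(rowR([.492,.423,.118],frame(-120,30)))
E
```

```text
clock: 11.2
tool_pos: [0.4887, 0.4191, 0.3433]
orientation: [173.3, -35.6, -99.5]
force: [1.4, 0.3, -0.9]
opening: 0.0877
gripper_force: 0.0
clock: 11.7
tool_pos: [0.4896, 0.419, 0.3385]
orientation: [179.9, -60.4, -120.2]
force: [0.9, 0.5, -2.3]
opening: 0.0876
gripper_force: 0.0
[0.48961448 0.41896604 0.33853504] [  58.45335354   50.47830185   41.45096       1.63327022 -141.37479184
  -88.06788225]
([-1.941, -0.003, 1.048], [0.004, -0.005, -0.001])
```

```bash
python3 -m creep '[{"grip":0,"delta_pos":[-0.4,0,0.22],"rotation":[0,0,0]},{"grip":0,"delta_pos":[-0.97,0,0.52],"rotation":[0,0,0]},{"grip":0,"delta_pos":[-0.97,0,0.52],"rotation":[0,0,0]},{"grip":0,"delta_pos":[-0.97,0,0.52],"rotation":[0,0,0]}]'
python3 -m creep '[{"grip":0,"delta_pos":[-0.4,0,0.22],"rotation":[0,0,0]},{"grip":0,"delta_pos":[-0.97,0,0.52],"rotation":[0,0,0]},{"grip":0,"delta_pos":[-0.97,0,0.52],"rotation":[0,0,0]},{"grip":0,"delta_pos":[-0.97,0,0.52],"rotation":[0,0,0]},{"grip":0,"delta_pos":[-0.97,0,0.52],"rotation":[0,0,0]}]'
python3 - <<'E'
from h import *
o=ctrl.get_obs();print(o["tool_pos"],o["orientation"],o["joint_pos"])
T=frame(-120,30); g=np.array([.440,.333,.058])-.003*T.as_matrix()[:,2]; print(g,rowR(g,T))
s=snap("top"); crop(s,60,170,200,275,5,"pics/c5.png")
E
```

```text
clock: 12.1
tool_pos: [0.4902, 0.4223, 0.2327]
orientation: [-180.0, -60.0, -120.1]
force: [-0.4, -0.3, 0.2]
opening: 0.0875
gripper_force: 0.0
clock: 12.6
tool_pos: [0.4933, 0.427, 0.1272]
orientation: [-179.7, -59.6, -120.3]
force: [-0.1, 0.9, 1.6]
opening: 0.0877
gripper_force: 0.0
[0.49326188 0.42704101 0.12723046] [-179.74188734  -59.64183436 -120.33039575] [  58.63407172   58.5207927    31.60522197    1.36875811 -122.71238859
  -88.73674635]
[0.44129904 0.33525    0.0595    ] ([-0.051, -0.009, 1.252], [0.0, 0.004, -0.002])
```

View pics/c5.png

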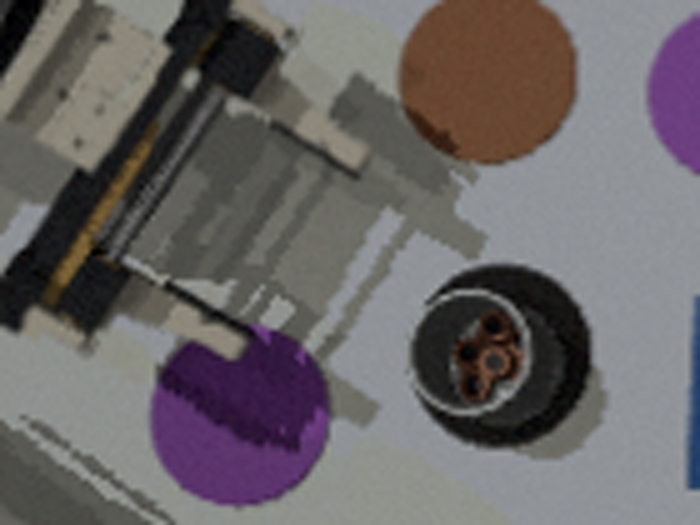

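The open gripper is lined up with the can, whose mouth is at (472,352) in the crop. Moving in to grip.

```bash
python3 -m creep '[{"grip":0,"delta_pos":[-0.04,-0.01,0.2],"rotation":[0,0.004,0]},{"grip":0,"delta_pos":[-0.05,-0.01,0.45],"rotation":[0,0.004,0]},{"grip":0,"delta_pos":[-0.05,-0.01,0.7],"rotation":[0,0.004,0]},{"grip":0,"delta_pos":[-0.05,-0.01,0.7],"rotation":[0,0.004,0]}]'
python3 -m creep '[{"grip":0,"delta_pos":[0,0,0.15],"rotation":[0,0,0]},{"grip":0,"delta_pos":[0,0,0.3],"rotation":[0,0,0]},{"grip":0,"delta_pos":[0,0,0.45],"rotation":[0,0,0]},{"grip":0,"delta_pos":[0,0,0.55],"rotation":[0,0,0]},{"grip":0,"delta_pos":[0,0,0.55],"rotation":[0,0,0]}]'
python3 -c "
from h import *
T=frame(-120,30); g=np.array([.440,.333,.058])-.003*T.as_matrix()[:,2]; print(rowR(g,T))"
```

```text
clock: 13.05
tool_pos: [0.4635, 0.3745, 0.0864]
orientation: [-179.9, -60.2, -120.2]
force: [0.0, -0.6, 0.4]
opening: 0.0876
gripper_force: 0.0
clock: 13.55
tool_pos: [0.4404, 0.3345, 0.0585]
orientation: [-179.9, -60.1, -120.3]
force: [-0.2, -0.6, 0.6]
opening: 0.0877
gripper_force: 0.0
([0.003, -0.004, -0.015], [0.001, -0.001, -0.001])
```

```bash
python3 -m creep '[{"grip":1,"delta_pos":[0,0,0],"rotation":[0,0,0]},{"grip":1,"delta_pos":[0,0,0],"rotation":[0,0,0]},{"grip":1,"delta_pos":[0,0,0],"rotation":[0,0,0]},{"grip":1,"delta_pos":[0,0,0],"rotation":[0,0,0]},{"grip":1,"delta_pos":[0,0,0],"rotation":[0,0,0]}]'
python3 -m creep '[{"grip":1,"delta_pos":[0.1,0,-0.06],"rotation":[0,0,0]},{"grip":1,"delta_pos":[0.35,0,-0.2],"rotation":[0,0,0]},{"grip":1,"delta_pos":[0.6,0,-0.35],"rotation":[0,0,0]},{"grip":1,"delta_pos":[0.87,0,-0.5],"rotation":[0,0,0]},{"grip":1,"delta_pos":[0.87,0,-0.5],"rotation":[0,0,0]}]'
python3 -m creep '[{"grip":1,"delta_pos":[0.25,0,-0.15],"rotation":[0,0,0]},{"grip":1,"delta_pos":[0.6,0,-0.35],"rotation":[0,0,0]},{"grip":1,"delta_pos":[0.87,0,-0.5],"rotation":[0,0,0]},{"grip":1,"delta_pos":[0.87,0,-0.5],"rotation":[0,0,0]}]'
python3 - <<'E'
from h import *
o=ctrl.get_obs();print(o["tool_pos"],o["joint_pos"])
print(rowR([.5,.15,.3],frame(-120,30)))
s=snap("scene"); crop(s,330,80,470,220,4,"pics/c6.png")
E
```

```text
clock: 14.05
tool_pos: [0.4404, 0.3346, 0.0574]
orientation: [-179.8, -60.2, -120.3]
force: [1.8, 1.6, 3.0]
opening: 0.0617
gripper_force: 30.0
clock: 14.55
tool_pos: [0.4413, 0.3357, 0.162]
orientation: [-179.7, -59.8, -120.3]
force: [0.4, -0.6, -1.4]
opening: 0.0619
gripper_force: 30.0
clock: 14.95
tool_pos: [0.4409, 0.3354, 0.2621]
orientation: [-179.7, -59.8, -120.4]
force: [-0.0, 0.6, -2.5]
opening: 0.0619
gripper_force: 30.0
[0.44089556 0.33537176 0.26211005] [  58.41777356   42.48446995   16.13108511    1.58567641 -123.38825824
  -88.50663411]
([0.983, -1.442, 0.94], [0.0, 0.003, -0.002])
```

View pics/c6.png

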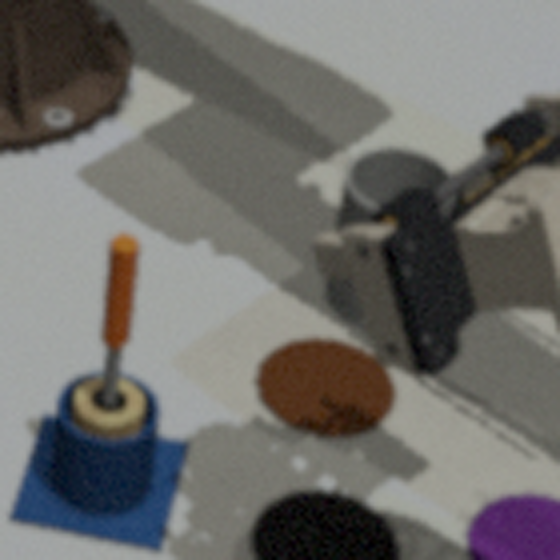

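The can is held upright and the black pad is clear. Carrying it to the tray while turning the tool towards the base.

```bash
python3 -m creep '[{"grip":1,"delta_pos":[0.2,-0.25,0.15],"rotation":[0,0,0]},{"grip":1,"delta_pos":[0.35,-0.5,0.32],"rotation":[0,0,0]},{"grip":1,"delta_pos":[0.49,-0.72,0.47],"rotation":[0,0,0]},{"grip":1,"delta_pos":[0.49,-0.72,0.47],"rotation":[0,0,0]}]'
python3 -m creep '[{"grip":1,"delta_pos":[0.17,-0.25,0.15],"rotation":[0,0,0]},{"grip":1,"delta_pos":[0.35,-0.5,0.32],"rotation":[0,0,0]},{"grip":1,"delta_pos":[0.49,-0.72,0.47],"rotation":[0,0,0]},{"grip":1,"delta_pos":[0.49,-0.72,0.47],"rotation":[0,0,0]}]'
python3 -m creep '[{"grip":1,"delta_pos":[0,0,0],"rotation":[-0.08,0,0.046]},{"grip":1,"delta_pos":[0,0,0],"rotation":[-0.16,0,0.092]},{"grip":1,"delta_pos":[0,0,0],"rotation":[-0.24,0,0.138]},{"grip":1,"delta_pos":[0,0,0],"rotation":[-0.32,0,0.184]},{"grip":1,"delta_pos":[0,0,0],"rotation":[-0.4,0,0.23]}]'
python3 -m creep '[{"grip":1,"delta_pos":[0,0,0],"rotation":[-0.08,0,0.046]},{"grip":1,"delta_pos":[0,0,0],"rotation":[-0.16,0,0.092]},{"grip":1,"delta_pos":[0,0,0],"rotation":[-0.245,0,0.142]},{"grip":1,"delta_pos":[0,0,0],"rotation":[-0.245,0,0.142]}]'
python3 - <<'E'
from h import *
o=ctrl.get_obs();print(o["tool_pos"],o["joint_pos"])
print(rowR([.5595,-.07,.25],frame(173,30)),rowR([.5595,-.07,.25],frame(173,0)))
E
```

```text
clock: 15.4
tool_pos: [0.4698, 0.2389, 0.2767]
orientation: [-180.0, -60.3, -120.4]
force: [-0.2, -0.7, -2.6]
opening: 0.0615
gripper_force: 30.0
clock: 15.8
tool_pos: [0.4991, 0.1467, 0.2959]
orientation: [-180.0, -60.3, -120.4]
force: [-0.4, 0.7, -2.7]
opening: 0.062
gripper_force: 30.0
clock: 16.3
tool_pos: [0.4992, 0.1508, 0.2944]
orientation: [-179.8, -60.3, -162.1]
force: [0.4, -0.2, -3.5]
opening: 0.0618
gripper_force: 30.0
clock: 16.7
tool_pos: [0.4999, 0.1473, 0.296]
orientation: [-179.6, -60.1, 171.9]
force: [0.3, -0.0, -1.3]
opening: 0.062
gripper_force: 30.0
[0.49991226 0.14731683 0.29601696] [  19.24987002   37.6239372    24.29164382  -30.55374458 -129.61130714
 -125.04986725]
([-0.846, -2.071, -0.532], [0.006, -0.001, -0.006]) ([-0.846, -2.071, -0.532], [0.007, 0.332, -0.005])
```

```bash
python3 -c "
from h import *
print(rowR([.475,-.06,.25],frame(180,30)))"
python3 -m creep '[{"grip":1,"delta_pos":[-0.1,-0.25,-0.07],"rotation":[0,0,0]},{"grip":1,"delta_pos":[-0.2,-0.5,-0.12],"rotation":[0,0,0]},{"grip":1,"delta_pos":[-0.28,-0.69,-0.18],"rotation":[0,0,0]},{"grip":1,"delta_pos":[-0.28,-0.69,-0.18],"rotation":[0,0,0]}]'
python3 -m creep '[{"grip":1,"delta_pos":[-0.1,-0.25,-0.07],"rotation":[0,0,0]},{"grip":1,"delta_pos":[-0.2,-0.5,-0.12],"rotation":[0,0,0]},{"grip":1,"delta_pos":[-0.28,-0.69,-0.18],"rotation":[0,0,0]},{"grip":1,"delta_pos":[-0.28,-0.69,-0.18],"rotation":[0,0,0]}]'
python3 -c "
from h import *
print(rowR([.475,-.06,.25],frame(180,30)),ctrl.get_obs()['joint_pos'])"
```

```text
([-0.422, -2.086, 0.206], [0.073, -0.001, -0.045])
clock: 17.1
tool_pos: [0.5199, 0.076, 0.2793]
orientation: [-179.4, -60.3, 172.3]
force: [0.2, -0.2, -2.5]
opening: 0.0619
gripper_force: 30.0
clock: 17.5
tool_pos: [0.5407, 0.0037, 0.2646]
orientation: [-179.5, -60.2, 172.3]
force: [-0.5, 1.1, -2.2]
opening: 0.0613
gripper_force: 30.0
([0.154, -0.715, 0.57], [0.068, -0.003, -0.043]) [   9.98950205   42.46353386   24.81304242  -19.39014688 -129.80521585
 -111.67798997]
```

```bash
python3 -m creep '[{"grip":1,"delta_pos":[0.05,-0.25,0.2],"rotation":[0.03,0,-0.02]},{"grip":1,"delta_pos":[0.1,-0.5,0.4],"rotation":[0.068,0,-0.043]},{"grip":1,"delta_pos":[0.154,-0.715,0.57],"rotation":[0.068,0,-0.043]},{"grip":1,"delta_pos":[0.154,-0.715,0.57],"rotation":[0.068,0,-0.043]}]'
python3 -m creep '[{"grip":1,"delta_pos":[0,0,0],"rotation":[0,0,-0.09]},{"grip":1,"delta_pos":[0,0,0],"rotation":[0,0,-0.18]},{"grip":1,"delta_pos":[0,0,0],"rotation":[0,0,-0.27]},{"grip":1,"delta_pos":[0,0,0],"rotation":[0,0,-0.36]},{"grip":1,"delta_pos":[0,0,0],"rotation":[0,0,-0.45]}]'
python3 -m creep '[{"grip":1,"delta_pos":[0,0,0],"rotation":[0,0,-0.09]},{"grip":1,"delta_pos":[0,0,0],"rotation":[0,0,-0.18]},{"grip":1,"delta_pos":[0,0,0],"rotation":[0,0,-0.27]},{"grip":1,"delta_pos":[0,0,0],"rotation":[0,0,-0.36]},{"grip":1,"delta_pos":[0,0,0],"rotation":[0,0,-0.45]}]'
python3 - <<'E'
from h import *
o=ctrl.get_obs();print(o["tool_pos"],o["joint_pos"])
R=pose()[1]; can=R.apply([.866,0,-.5]); print("can axis",can.round(3))
# target: roll 115 about z then height .125
print(R.inv().apply([0,0,-1]).round(3),R.inv().apply([0,-1,0]).round(3),R.inv().apply([1,0,0]).round(3))
E
```

```text
clock: 17.9
tool_pos: [0.4729, -0.059, 0.2513]
orientation: [179.8, -60.2, -179.7]
force: [-0.2, 0.5, -3.1]
opening: 0.0617
gripper_force: 30.0
clock: 18.4
tool_pos: [0.4754, -0.0575, 0.2512]
orientation: [131.3, -40.8, -119.8]
force: [-0.7, 0.2, -2.1]
opening: 0.0616
gripper_force: 30.0
clock: 18.9
tool_pos: [0.4754, -0.0575, 0.2512]
orientation: [120.2, -7.4, -94.2]
force: [-0.2, 0.1, -3.0]
opening: 0.0615
gripper_force: 30.0
[ 0.47542983 -0.05748846  0.25119776] [   9.73154608   37.75196688    9.91407374   -9.85005201 -121.4713738
  -18.56808166]
can axis [ 0.37  -0.856  0.361]
[-0.128 -0.857  0.499] [ 0.989 -0.148  0.001] [-0.073 -0.494 -0.866]
```

```bash
python3 -m creep '[{"grip":1,"delta_pos":[0.05,-0.3,0.25],"rotation":[0,0,0]},{"grip":1,"delta_pos":[0.1,-0.6,0.5],"rotation":[0,0,0]},{"grip":1,"delta_pos":[0.17,-0.88,0.72],"rotation":[0,0,0]},{"grip":1,"delta_pos":[0.17,-0.88,0.72],"rotation":[0,0,0]}]'
python3 -m creep '[{"grip":1,"delta_pos":[0,0,0],"rotation":[0,0,-0.06]},{"grip":1,"delta_pos":[0,0,0],"rotation":[0,0,-0.12]},{"grip":1,"delta_pos":[0,0,0],"rotation":[0,0,-0.18]},{"grip":1,"delta_pos":[0,0,0],"rotation":[0,0,-0.24]},{"grip":1,"delta_pos":[0,0,0],"rotation":[0,0,-0.3]}]'
python3 -m creep '[{"grip":1,"delta_pos":[0,0,0],"rotation":[0,0,-0.04]},{"grip":1,"delta_pos":[0,0,0],"rotation":[0,0,-0.08]},{"grip":1,"delta_pos":[0,0,0],"rotation":[0,0,-0.12]},{"grip":1,"delta_pos":[0,0,0],"rotation":[0,0,-0.16]},{"grip":1,"delta_pos":[0,0,0],"rotation":[0,0,-0.16]}]'
cat >> h.py <<'E'
def look(name):
    a=snap("top")["color"][150:250,265:375,::-1]; b=snap("scene")["color"][150:250,190:300,::-1]
    cv2.imwrite(name,cv2.resize(np.hstack([a,b]),None,fx=3.6,fy=3.6,interpolation=cv2.INTER_CUBIC))
def rust():
    for n,w in(("top",(265,150,375,250)),("scene",(190,165,300,250))):
        h=cv2.cvtColor(snap(n)["color"],cv2.COLOR_RGB2HSV).astype(int)[w[1]:w[3],w[0]:w[2]]
        m=((h[:,:,0]<14)|(h[:,:,0]>172))&(h[:,:,1]>90)&(h[:,:,2]>25); k,_,st,ce=cv2.connectedComponentsWithStats(m.astype(np.uint8))
        print(n,[(int(st[i,4]),(ce[i]+w[:2]).round(0).tolist()) for i in range(1,k) if st[i,4]>3])
E
python3 - <<'E'
from h import *
o=ctrl.get_obs();print(o["tool_pos"],o["joint_pos"])
R=pose()[1]; print("can axis",R.apply([.866,0,-.5]).round(3)); rust(); look("pics/c7.png")
E
```

```text
clock: 19.3
tool_pos: [0.4525, -0.0886, 0.1389]
orientation: [119.8, -7.7, -94.5]
force: [-0.2, 0.1, -1.9]
opening: 0.0618
gripper_force: 30.0
clock: 19.8
tool_pos: [0.4559, -0.0879, 0.1437]
orientation: [121.4, 15.8, -80.5]
force: [0.7, 0.0, -3.0]
opening: 0.0622
gripper_force: 30.0
clock: 20.3
tool_pos: [0.4558, -0.088, 0.1436]
orientation: [124.5, 27.8, -72.2]
force: [0.1, -0.3, -1.5]
opening: 0.0617
gripper_force: 30.0
[ 0.45580181 -0.08802039  0.14360942] [   7.77887907   42.68578574    2.18308916   -7.07345946 -109.0720587
   26.3770722 ]
can axis [ 0.667 -0.729 -0.153]
top []
scene []
```

View pics/c7.png

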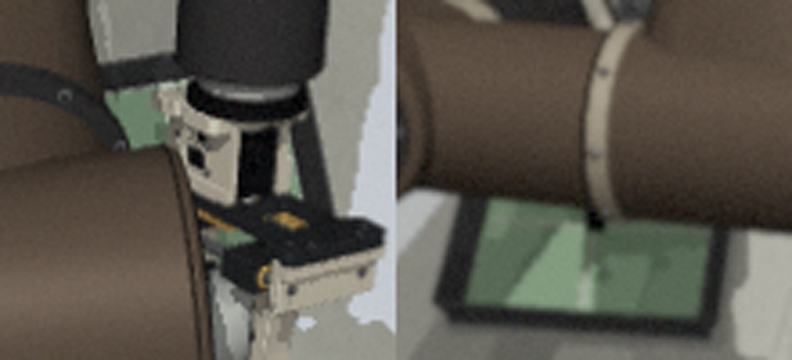

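No nuts are out yet: elevation is about −9° and the visible front half of the plate is empty. I'll keep rolling.

```bash
cat > st.py <<'E'
from h import *
R=pose()[1]; print("can axis",R.apply([.866,0,-.5]).round(3),pose()[0].round(4)); rust()
E
python3 -m creep '[{"grip":1,"delta_pos":[0,0,0],"rotation":[0,0,-0.05]},{"grip":1,"delta_pos":[0,0,0],"rotation":[0,0,-0.1]},{"grip":1,"delta_pos":[0,0,0],"rotation":[0,0,-0.1]},{"grip":1,"delta_pos":[0,0,0],"rotation":[0,0,-0.1]}]'; python3 st.py
python3 -m creep '[{"grip":1,"delta_pos":[0,0,0],"rotation":[0,0,-0.05]},{"grip":1,"delta_pos":[0,0,0],"rotation":[0,0,-0.1]},{"grip":1,"delta_pos":[0,0,0],"rotation":[0,0,-0.1]},{"grip":1,"delta_pos":[0,0,0],"rotation":[0,0,-0.1]}]'; python3 st.py
```

```text
clock: 20.9
tool_pos: [0.4547, -0.0888, 0.1425]
orientation: [127.5, 34.9, -66.3]
force: [0.3, 1.2, -2.8]
opening: 0.0618
gripper_force: 30.0
can axis [ 0.719 -0.65  -0.246] [ 0.4547 -0.0888  0.1425]
top []
scene [(4, [237.0, 202.0])]
clock: 21.4
tool_pos: [0.4547, -0.0889, 0.1424]
orientation: [132.1, 41.9, -58.9]
force: [-0.4, -0.1, -1.7]
opening: 0.0618
gripper_force: 30.0
can axis [ 0.766 -0.553 -0.328] [ 0.4547 -0.0889  0.1424]
top []
scene [(4, [229.0, 204.0])]
```

```bash
python3 -c "
from h import *
look('pics/c8.png')"
```

```text
(no output)
```

View pics/c8.png

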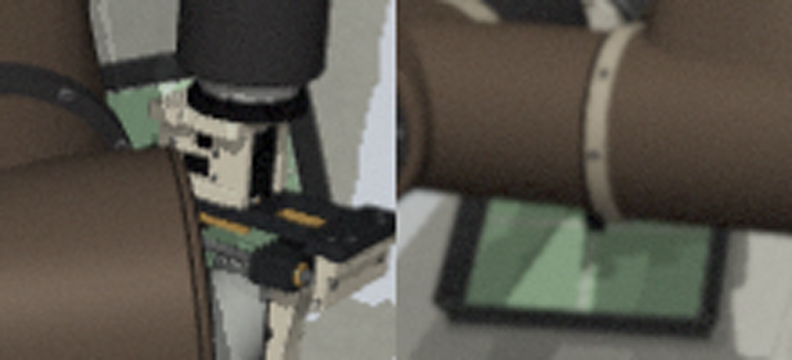

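```bash
python3 - <<'E'
from h import *
a,R=pose()
for t in [(.455,-.09),(.45,-.02),(.525,-.01),(.54,-.09)]: print((R.inv().apply(np.array([*t,.135])-a)/.1).round(2))
print(ctrl.get_obs()["joint_pos"].round(1))
E
```

```text
[ 0.06 -0.03  0.03]
[-0.41 -0.56  0.08]
[-0.18 -0.87 -0.57]
[ 0.38 -0.3  -0.7 ]
[   7.7   42.8    2.    -7.1 -109.    44.3]
```

```bash
python3 -m creep '[{"grip":1,"delta_pos":[0.06,-0.03,0.03],"rotation":[0,0,-0.09]},{"grip":1,"delta_pos":[-0.17,-0.3,0.06],"rotation":[0,0,-0.18]},{"grip":1,"delta_pos":[-0.41,-0.56,0.08],"rotation":[0,0,-0.26]},{"grip":1,"delta_pos":[-0.3,-0.72,-0.25],"rotation":[0,0,-0.31]},{"grip":1,"delta_pos":[-0.18,-0.87,-0.57],"rotation":[0,0,-0.35]}]'
python3 -m creep '[{"grip":1,"delta_pos":[0.09,0.39,-0.07],"rotation":[0,0,-0.05]},{"grip":1,"delta_pos":[0.18,0.78,-0.13],"rotation":[0,0,-0.1]},{"grip":1,"delta_pos":[0.18,0.78,-0.13],"rotation":[0,0,-0.15]},{"grip":1,"delta_pos":[0.18,0.78,-0.13],"rotation":[0,0,-0.15]}]'; python3 st.py
```

```text
clock: 22.1
tool_pos: [0.5254, -0.009, 0.1361]
orientation: [166.7, 59.1, -15.3]
force: [2.2, 0.2, -1.3]
opening: 0.0618
gripper_force: 30.0
clock: 22.5
tool_pos: [0.5392, -0.0911, 0.1351]
orientation: [-170.5, 59.7, 10.9]
force: [0.7, 0.6, -1.4]
opening: 0.0621
gripper_force: 30.0
can axis [ 0.863  0.082 -0.499] [ 0.5392 -0.0911  0.1351]
top [(6, [342.0, 193.0])]
scene [(4, [202.0, 238.0])]
```

```bash
cat > nuts.py <<'E'
from h import *
c=np.array([.5595,-.0699]); a=np.radians(11.7); E=np.array([[np.cos(a),np.sin(a)],[-np.sin(a),np.cos(a)]])
for n,w in(("top",(250,130,400,270)),("scene",(170,150,320,270))):
    s=snap(n); h=cv2.cvtColor(s["color"],cv2.COLOR_RGB2HSV).astype(int)[w[1]:w[3],w[0]:w[2]]
    rgb=s["color"].astype(int)[w[1]:w[3],w[0]:w[2]]
    m=((h[:,:,0]<13)|(h[:,:,0]>174))&(h[:,:,1]>75)&(rgb[:,:,0]-rgb[:,:,2]>18)
    # ignore the brown arm: components bigger than 300 px
    k,_,st,ce=cv2.connectedComponentsWithStats(m.astype(np.uint8))
    for i in range(1,k):
        if 3<st[i,4]<400:
            p=toW(s,[ce[i]+w[:2]],.014)[0,:2]; q=E@(p-c)*1000
            if abs(q).max()<130: print(n,int(st[i,4]),"px",(ce[i]+w[:2]).round(1),"wh",st[i,2:4],"tray mm",q.round(0))
E
python3 nuts.py
python3 -c "
from h import *
look('pics/c9.png')"
```

```text
(no output)
```

View pics/c9.png

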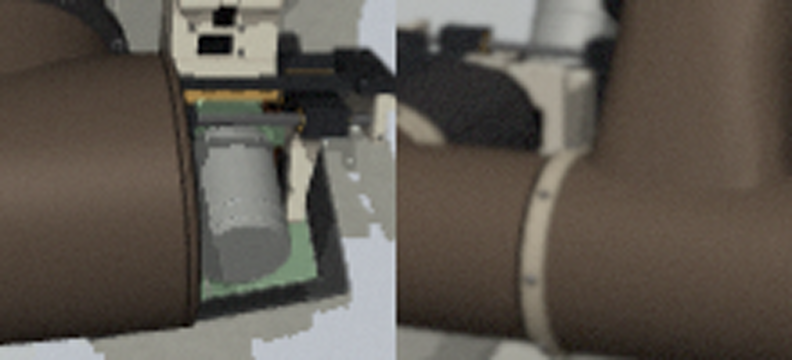

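The top panel shows the can over the plate's right-hand fields with no nut clearly out. I'll tilt it steeper while sweeping round the fields.

```bash
python3 - <<'E'
from h import *
a,R=pose()
for t in [(.56,-.1),(.55,-.02),(.48,-.03),(.49,-.11)]: print((R.inv().apply(np.array([*t,.135])-a)/.1).round(2))
E
```

```text
[ 0.1   0.12 -0.17]
[ 0.12 -0.68 -0.09]
[-0.23 -0.62  0.52]
[-0.26  0.18  0.43]
```

```bash
python3 -m creep '[{"grip":1,"delta_pos":[0.1,0.12,-0.17],"rotation":[0,-0.09,0]},{"grip":1,"delta_pos":[0.11,-0.28,-0.13],"rotation":[0,-0.18,0]},{"grip":1,"delta_pos":[0.12,-0.68,-0.09],"rotation":[0,-0.27,0]},{"grip":1,"delta_pos":[-0.05,-0.65,0.2],"rotation":[0,-0.33,0]},{"grip":1,"delta_pos":[-0.23,-0.62,0.52],"rotation":[0,-0.33,0]}]'
python3 -m creep '[{"grip":1,"delta_pos":[0,0.4,-0.05],"rotation":[0,0,0]},{"grip":1,"delta_pos":[0,0.8,-0.1],"rotation":[0,0,0]},{"grip":1,"delta_pos":[0,0.8,-0.1],"rotation":[0,0,0]}]'; python3 st.py; python3 nuts.py
```

```text
clock: 23.3
tool_pos: [0.4782, -0.0285, 0.1307]
orientation: [-86.9, 85.3, 96.0]
force: [0.4, 0.6, -2.4]
opening: 0.0618
gripper_force: 30.0
clock: 23.6
tool_pos: [0.4935, -0.1132, 0.1275]
orientation: [-93.3, 85.3, 89.3]
force: [-0.6, 0.2, -1.7]
opening: 0.0618
gripper_force: 30.0
can axis [ 0.5    0.093 -0.861] [ 0.4935 -0.1132  0.1275]
top [(36, [312.0, 220.0])]
scene [(20, [245.0, 233.0])]
top 28 px [311.4 220.2] wh [10  7] tray mm [-46.  23.]
scene 4 px [294.2 187. ] wh [3 3] tray mm [-97. 117.]
scene 5 px [294.  226.2] wh [5 4] tray mm [ 39. 128.]
scene 14 px [244.6 232.8] wh [5 5] tray mm [70.  9.]
scene 4 px [289.5 242.8] wh [2 3] tray mm [ 92. 121.]
scene 4 px [255.2 249.8] wh [2 3] tray mm [120.  42.]
```

```bash
python3 -c "
from h import *
a,R=pose();print((R.inv().apply([0,0,.15])/.1).round(2),(R.inv().apply([.05,.04,0])/.1).round(2),ctrl.get_obs()['joint_pos'].round(1))"
python3 -m creep '[{"grip":1,"delta_pos":[0,-0.2,0],"rotation":[0,0,0]},{"grip":1,"delta_pos":[0,-0.4,-0.2],"rotation":[0,0,0.09]},{"grip":1,"delta_pos":[0,-0.4,-0.2],"rotation":[0,0,-0.05]},{"grip":1,"delta_pos":[0,-0.4,-0.5],"rotation":[0,0,0.05]},{"grip":1,"delta_pos":[0,-0.4,-0.5],"rotation":[0,0,0]}]'; python3 nuts.py
```

```text
[-1.49 -0.12 -0.01] [ 0.03 -0.37 -0.52] [   6.8   61.9   14.8   -5.4 -132.4   91.1]
clock: 24.3
tool_pos: [0.5438, -0.0659, 0.1316]
orientation: [-96.0, 85.4, 87.0]
force: [-1.3, 0.3, -2.0]
opening: 0.0619
gripper_force: 30.0
top 14 px [342. 194.] wh [3 6] tray mm [  7. -70.]
top 23 px [310.8 220.7] wh [8 5] tray mm [-47.  24.]
top 7 px [331.4 220.9] wh [4 3] tray mm [-57. -29.]
scene 9 px [244.6 233.2] wh [4 4] tray mm [71.  9.]
```

```bash
python3 -m creep '[{"grip":1,"delta_pos":[-0.4,0,0],"rotation":[0,0,0]},{"grip":1,"delta_pos":[-0.9,0,0],"rotation":[0,0,0]},{"grip":1,"delta_pos":[-1,0,0],"rotation":[0,0,0]},{"grip":1,"delta_pos":[-1,0,0],"rotation":[0,0,0]}]'
python3 -m creep '[{"grip":1,"delta_pos":[-0.4,0,0.1],"rotation":[0,0.09,0]},{"grip":1,"delta_pos":[-0.5,0,0.1],"rotation":[0,0.18,0]},{"grip":1,"delta_pos":[-0.5,0,0.1],"rotation":[0,0.27,0]},{"grip":1,"delta_pos":[-0.5,0,0.1],"rotation":[0,0.333,0]},{"grip":1,"delta_pos":[-0.5,0,0.1],"rotation":[0,0.333,0]}]'
python3 -m creep '[{"grip":1,"delta_pos":[0,0,0],"rotation":[0,0,0.09]},{"grip":1,"delta_pos":[0,0,0],"rotation":[0,0,0.18]},{"grip":1,"delta_pos":[0,0,0],"rotation":[0,0,0.27]},{"grip":1,"delta_pos":[0,0,0],"rotation":[0,0,0.36]},{"grip":1,"delta_pos":[0,0,0],"rotation":[0,0,0.45]}]'
python3 -m creep '[{"grip":1,"delta_pos":[0,0,0],"rotation":[0,0,0.09]},{"grip":1,"delta_pos":[0,0,0],"rotation":[0,0,0.18]},{"grip":1,"delta_pos":[0,0,0],"rotation":[0,0,0.27]},{"grip":1,"delta_pos":[0,0,0],"rotation":[0,0,0.36]},{"grip":1,"delta_pos":[0,0,0],"rotation":[0,0,0.45]}]'
python3 -m creep '[{"grip":1,"delta_pos":[0,0,0],"rotation":[0,0,0.09]},{"grip":1,"delta_pos":[0,0,0],"rotation":[0,0,0.18]},{"grip":1,"delta_pos":[0,0,0],"rotation":[0,0,0.27]},{"grip":1,"delta_pos":[0,0,0],"rotation":[0,0,0.36]},{"grip":1,"delta_pos":[0,0,0],"rotation":[0,0,0.45]}]'
python3 -m creep '[{"grip":1,"delta_pos":[0,0,0],"rotation":[0,0,0.09]},{"grip":1,"delta_pos":[0,0,0],"rotation":[0,0,0.18]},{"grip":1,"delta_pos":[0,0,0],"rotation":[0,0,0.27]},{"grip":1,"delta_pos":[0,0,0],"rotation":[0,0,0.36]},{"grip":1,"delta_pos":[0,0,0],"rotation":[0,0,0.45]}]'
python3 st.py; python3 -c "
from h import *
print(ctrl.get_obs()['joint_pos'].round(1),rowR([.53,-.05,.28],frame(180,30)))"
```

```text
clock: 24.8
tool_pos: [0.5418, -0.0754, 0.2338]
orientation: [-98.1, 85.2, 84.7]
force: [-0.3, -0.3, -2.1]
opening: 0.062
gripper_force: 30.0
clock: 25.3
tool_pos: [0.5316, -0.0804, 0.2834]
orientation: [-170.8, 58.9, 10.7]
force: [0.0, -1.1, -0.0]
opening: 0.0622
gripper_force: 30.0
clock: 25.8
tool_pos: [0.5309, -0.0798, 0.2786]
orientation: [134.7, 45.1, -55.0]
force: [0.0, 0.1, -1.9]
opening: 0.0614
gripper_force: 30.0
clock: 26.3
tool_pos: [0.5309, -0.0798, 0.2786]
orientation: [120.5, 12.3, -82.9]
force: [0.3, -0.6, -0.2]
opening: 0.0618
gripper_force: 30.0
clock: 26.8
tool_pos: [0.5309, -0.0798, 0.2786]
orientation: [122.5, -22.6, -103.8]
force: [-0.7, 0.4, -1.1]
opening: 0.0618
gripper_force: 30.0
clock: 27.3
tool_pos: [0.5309, -0.0798, 0.2786]
orientation: [145.5, -52.9, -139.2]
force: [0.4, 0.2, -0.9]
opening: 0.0617
gripper_force: 30.0
can axis [ 0.039 -0.341  0.939] [ 0.5309 -0.0798  0.2786]
top [(18, [331.0, 219.0])]
scene [(4, [220.0, 171.0]), (4, [206.0, 174.0]), (5, [246.0, 180.0]), (5, [266.0, 180.0]), (13, [238.0, 196.0]), (26, [255.0, 199.0]), (9, [218.0, 212.0]), (16, [268.0, 221.0]), (16, [213.0, 224.0]), (14, [245.0, 232.0]), (15, [268.0, 233.0])]
[   7.6   41.6   20.6   -8.4 -128.6  -75.7] ([-0.104, 0.281, 0.003], [0.0, -0.002, 0.26])
```

```bash
python3 -m creep '[{"grip":1,"delta_pos":[0,0,0],"rotation":[0,0,0.09]},{"grip":1,"delta_pos":[0,0,0],"rotation":[0,0,0.18]},{"grip":1,"delta_pos":[0,0,0],"rotation":[0,0,0.26]},{"grip":1,"delta_pos":[0,0,0],"rotation":[0,0,0.26]}]'
python3 -m creep '[{"grip":1,"delta_pos":[0,0.4,0],"rotation":[0,0,0]},{"grip":1,"delta_pos":[0,0.8,0],"rotation":[0,0,0]},{"grip":1,"delta_pos":[0,1,0],"rotation":[0,0,0]},{"grip":1,"delta_pos":[0,1,0],"rotation":[0,0,0]}]'
python3 -m creep '[{"grip":1,"delta_pos":[0,0.4,0],"rotation":[0,0,0]},{"grip":1,"delta_pos":[0,0.8,0],"rotation":[0,0,0]},{"grip":1,"delta_pos":[0,1,0],"rotation":[0,0,0]},{"grip":1,"delta_pos":[0,1,0],"rotation":[0,0,0]}]'
python3 st.py; python3 nuts.py; python3 - <<'E'
from h import *
a,b=snap("top")["color"],snap("scene")["color"]
x=cv2.resize(a[145:250,225:385,::-1],None,fx=3.6,fy=3.6,interpolation=cv2.INTER_CUBIC)
cv2.imwrite("pics/d1.png",x); 
print(rowR([.5,.15,.3],frame(-120,30)))
E
```

```text
clock: 27.8
tool_pos: [0.5312, -0.0801, 0.2796]
orientation: [179.6, -60.0, -179.5]
force: [0.3, 0.6, -0.8]
opening: 0.0617
gripper_force: 30.0
clock: 28.2
tool_pos: [0.5313, 0.0224, 0.2803]
orientation: [179.0, -59.9, -178.7]
force: [0.0, 0.1, -1.5]
opening: 0.0618
gripper_force: 30.0
clock: 28.6
tool_pos: [0.5311, 0.1218, 0.2805]
orientation: [179.2, -59.9, -178.9]
force: [0.3, -0.1, -1.9]
opening: 0.0619
gripper_force: 30.0
can axis [-0.002 -0.007  1.   ] [0.5311 0.1218 0.2805]
top [(25, [308.0, 175.0]), (23, [340.0, 179.0]), (17, [288.0, 182.0]), (23, [342.0, 194.0]), (18, [292.0, 196.0]), (40, [313.0, 220.0]), (20, [331.0, 219.0])]
scene [(10, [238.0, 196.0]), (9, [219.0, 212.0]), (14, [268.0, 221.0]), (21, [213.0, 224.0]), (17, [245.0, 233.0]), (11, [268.0, 233.0])]
top 26 px [307.8 174.8] wh [5 7] tray mm [73.  9.]
top 24 px [340.7 178.8] wh [7 6] tray mm [ 48. -74.]
top 13 px [288.  182.6] wh [6 5] tray mm [62. 64.]
top 24 px [341.8 193.6] wh [5 6] tray mm [  9. -69.]
top 15 px [292.3 196.3] wh [6 5] tray mm [24. 60.]
top 39 px [313.1 219.3] wh [12  9] tray mm [-45.  18.]
top 22 px [331.3 218.9] wh [6 7] tray mm [-52. -29.]
scene 4 px [237.  196.5] wh [3 2] tray mm [-51. -30.]
scene 7 px [218.6 212.3] wh [2 4] tray mm [  8. -68.]
scene 10 px [268.  220.6] wh [4 4] tray mm [26. 61.]
scene 15 px [212.8 223.9] wh [5 4] tray mm [ 48. -76.]
scene 18 px [244.7 232.9] wh [5 5] tray mm [70.  9.]
scene 9 px [267.6 232.4] wh [4 4] tray mm [64. 65.]
([0.321, 0.316, 0.177], [0.578, 0.002, -0.333])
```

View pics/d1.png

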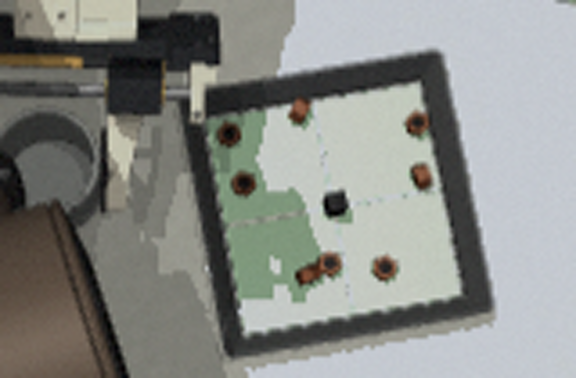

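The plate has 8 nuts, in crop pixels at (230,133), (243,183), (300,110), (418,123), (422,176), (307,274), (330,264) and (385,267), and every field is occupied. The can floor at (50,165) looks bare. Next I'll measure the pad and bring the can back.

```bash
python3 -m creep '[{"grip":1,"delta_pos":[0.1,0.1,0.05],"rotation":[0.07,0,-0.04]},{"grip":1,"delta_pos":[0.2,0.2,0.1],"rotation":[0.14,0,-0.08]},{"grip":1,"delta_pos":[0.32,0.32,0.18],"rotation":[0.21,0,-0.12]},{"grip":1,"delta_pos":[0.32,0.32,0.18],"rotation":[0.29,0,-0.165]},{"grip":1,"delta_pos":[0.32,0.32,0.18],"rotation":[0.37,0,-0.21]}]'
python3 -m creep '[{"grip":1,"delta_pos":[0,0,0],"rotation":[0.07,0,-0.04]},{"grip":1,"delta_pos":[0,0,0],"rotation":[0.14,0,-0.08]},{"grip":1,"delta_pos":[0,0,0],"rotation":[0.21,0,-0.12]},{"grip":1,"delta_pos":[0,0,0],"rotation":[0.21,0,-0.12]}]'
python3 - <<'E'
from h import *
for n,w in (("top",(120,200,200,280)),("scene",(380,180,445,240))):
    s=snap(n); v=s["color"].max(2); m=np.zeros(v.shape,bool); m[w[1]:w[3],w[0]:w[2]]=v[w[1]:w[3],w[0]:w[2]]<60
    k,l,st,ce=cv2.connectedComponentsWithStats(m.astype(np.uint8))
    for i in range(1,k):
        if st[i,4]>200:
            c=blob(l==i); W=(toW(s,c,.003)[:,:2]*1000).astype(np.float32); print(n,st[i],cv2.fitEllipse(W),cv2.minAreaRect(W))
print(rowR([.445,.337,.262],frame(-120,30)),pose()[0])
E
```

```text
clock: 29.4
tool_pos: [0.5001, 0.1513, 0.3002]
orientation: [-179.5, -59.9, -141.7]
force: [-0.5, -1.2, -2.5]
opening: 0.0616
gripper_force: 30.0
clock: 29.8
tool_pos: [0.4987, 0.152, 0.3004]
orientation: [-179.3, -60.1, -120.1]
force: [-1.1, 0.5, -0.8]
opening: 0.0616
gripper_force: 30.0
top [ 142  200   44   60 1396] ((467.0384826660156, 328.9036560058594), (85.74882507324219, 169.5751953125), 67.13481140136719) ((479.9697265625, 332.7184753417969), (95.25542449951172, 163.51242065429688), 82.9157943725586)
scene [394 203  36  28 763] ((448.0270080566406, 339.40277099609375), (88.99571228027344, 91.38676452636719), 62.743473052978516) ((448.7568054199219, 339.34710693359375), (90.72277069091797, 91.02009582519531), 28.35746955871582)
([-0.993, 1.4, -0.971], [-0.003, 0.0, -0.003]) [0.4993317  0.1513696  0.30032848]
```

```bash
python3 -m creep '[{"grip":1,"delta_pos":[-0.17,0.25,-0.17],"rotation":[0,0,0]},{"grip":1,"delta_pos":[-0.34,0.48,-0.33],"rotation":[0,0,0]},{"grip":1,"delta_pos":[-0.5,0.7,-0.485],"rotation":[0,0,0]},{"grip":1,"delta_pos":[-0.5,0.7,-0.485],"rotation":[0,0,0]}]'
python3 -m creep '[{"grip":1,"delta_pos":[-0.17,0.25,-0.17],"rotation":[0,0,0]},{"grip":1,"delta_pos":[-0.34,0.48,-0.33],"rotation":[0,0,0]},{"grip":1,"delta_pos":[-0.5,0.7,-0.485],"rotation":[0,0,0]},{"grip":1,"delta_pos":[-0.5,0.7,-0.485],"rotation":[0,0,0]},{"grip":1,"delta_pos":[-0.5,0.7,-0.485],"rotation":[0,0,0]}]'
python3 -m creep '[{"grip":1,"delta_pos":[-0.25,0,0.15],"rotation":[0,0,0]},{"grip":1,"delta_pos":[-0.6,0,0.35],"rotation":[0,0,0]},{"grip":1,"delta_pos":[-0.87,0,0.5],"rotation":[0,0,0]},{"grip":1,"delta_pos":[-0.87,0,0.5],"rotation":[0,0,0]},{"grip":1,"delta_pos":[-0.87,0,0.5],"rotation":[0,0,0]}]'
python3 -c "
from h import *
o=ctrl.get_obs();print(o['orientation'],rowR([.4473,.3398,.075],Ro.from_euler('xyz',[-179.9,-60.1,-120.3],degrees=True)))"
```

```text
clock: 30.3
tool_pos: [0.4725, 0.2466, 0.279]
orientation: [-179.3, -60.0, -120.6]
force: [0.9, -0.0, -0.7]
opening: 0.0617
gripper_force: 30.0
clock: 30.8
tool_pos: [0.4461, 0.337, 0.2603]
orientation: [-179.2, -60.0, -120.7]
force: [-0.3, -0.3, -1.1]
opening: 0.0617
gripper_force: 30.0
clock: 31.3
tool_pos: [0.4471, 0.3361, 0.1614]
orientation: [-179.1, -60.0, -120.8]
force: [1.0, 0.1, -0.4]
opening: 0.0615
gripper_force: 30.0
[-179.10999288  -60.0481974  -120.77032276] ([-0.765, 0.024, 0.403], [-0.004, 0.001, -0.003])
```

```bash
python3 -m creep '[{"grip":1,"delta_pos":[-0.25,0.02,0.15],"rotation":[-0.004,0,-0.003]},{"grip":1,"delta_pos":[-0.5,0.024,0.27],"rotation":[-0.004,0,-0.003]},{"grip":1,"delta_pos":[-0.765,0.024,0.403],"rotation":[-0.004,0,-0.003]},{"grip":1,"delta_pos":[-0.765,0.024,0.403],"rotation":[-0.004,0,-0.003]},{"grip":1,"delta_pos":[-0.765,0.024,0.403],"rotation":[-0.004,0,-0.003]}]'
python3 -c "
from h import *
o=ctrl.get_obs();print(o['tool_pos'],o['orientation'],rowR([.4473,.3398,.0585],Ro.from_euler('xyz',[-179.9,-60.1,-120.3],degrees=True)))"
```

```text
clock: 31.8
tool_pos: [0.4472, 0.3411, 0.0761]
orientation: [-179.9, -59.9, -120.1]
force: [0.3, 1.7, -0.4]
opening: 0.0617
gripper_force: 30.0
[0.44716546 0.34110707 0.07612429] [-179.91784026  -59.92001786 -120.14662379] ([-0.147, -0.008, 0.098], [-0.001, 0.002, 0.001])
```

```bash
python3 -m creep '[{"grip":1,"delta_pos":[-0.05,-0.008,0.035],"rotation":[0,0.002,0]},{"grip":1,"delta_pos":[-0.1,-0.008,0.065],"rotation":[0,0.002,0]},{"grip":1,"delta_pos":[-0.147,-0.008,0.095],"rotation":[0,0.002,0]},{"grip":1,"delta_pos":[-0.147,-0.008,0.095],"rotation":[0,0.002,0]},{"grip":1,"delta_pos":[-0.147,-0.008,0.095],"rotation":[0,0.002,0]}]'
python3 -c "
from h import *
o=ctrl.get_obs();print(o['tool_pos'],o['orientation'],rowR([.4473,.3398,.0575],Ro.from_euler('xyz',[-179.9,-60.1,-120.3],degrees=True)))"
```

```text
clock: 32.3
tool_pos: [0.4466, 0.3396, 0.0574]
orientation: [-180.0, -60.2, -120.1]
force: [-0.4, -0.0, 3.1]
opening: 0.0619
gripper_force: 30.0
[0.4466129  0.3396312  0.05735183] [-179.96444395  -60.20882491 -120.08287249] ([-0.001, -0.005, -0.005], [-0.001, -0.001, 0.001])
```

```bash
python3 -m creep '[{"grip":0,"delta_pos":[0,0,0],"rotation":[0,0,0]},{"grip":0,"delta_pos":[0,0,0],"rotation":[0,0,0]},{"grip":0,"delta_pos":[0,0,0],"rotation":[0,0,0]},{"grip":0,"delta_pos":[0,0,0],"rotation":[0,0,0]},{"grip":0,"delta_pos":[0,0,0],"rotation":[0,0,0]}]'
python3 -m creep '[{"grip":0,"delta_pos":[0,0,-0.15],"rotation":[0,0,0]},{"grip":0,"delta_pos":[0,0,-0.4],"rotation":[0,0,0]},{"grip":0,"delta_pos":[0,0,-0.7],"rotation":[0,0,0]},{"grip":0,"delta_pos":[0,0,-1],"rotation":[0,0,0]},{"grip":0,"delta_pos":[0,0,-1],"rotation":[0,0,0]}]'
python3 -m creep '[{"grip":0,"delta_pos":[0.3,0,-0.3],"rotation":[0,0,0]},{"grip":0,"delta_pos":[0.6,0,-0.6],"rotation":[0,0,0]},{"grip":0,"delta_pos":[1,0,-0.8],"rotation":[0,0,0]},{"grip":0,"delta_pos":[1,0,-0.8],"rotation":[0,0,0]}]'
python3 -m creep '[{"grip":0,"delta_pos":[0.3,0,0],"rotation":[0,0,0]},{"grip":0,"delta_pos":[0.6,0,0],"rotation":[0,0,0]},{"grip":0,"delta_pos":[1,0,0],"rotation":[0,0,0]},{"grip":0,"delta_pos":[1,0,0],"rotation":[0,0,0]}]'
python3 -m creep '[{"grip":0,"delta_pos":[0,0,0],"rotation":[0.029,-0.075,-0.05]},{"grip":0,"delta_pos":[0,0,0],"rotation":[0.057,-0.15,-0.1]},{"grip":0,"delta_pos":[0,0,0],"rotation":[0.086,-0.225,-0.149]},{"grip":0,"delta_pos":[0,0,0],"rotation":[0.114,-0.3,-0.2]},{"grip":0,"delta_pos":[0,0,0],"rotation":[0.143,-0.374,-0.249]}]'
python3 -m creep '[{"grip":0.6,"delta_pos":[0,0,0],"rotation":[0.029,-0.075,-0.05]},{"grip":0.6,"delta_pos":[0,0,0],"rotation":[0.057,-0.15,-0.1]},{"grip":0.6,"delta_pos":[0,0,0],"rotation":[0.086,-0.225,-0.149]},{"grip":0.6,"delta_pos":[0,0,0],"rotation":[0.099,-0.26,-0.173]},{"grip":0.6,"delta_pos":[0,0,0],"rotation":[0.099,-0.26,-0.173]}]'
python3 - <<'E'
from h import *
o=ctrl.get_obs();print(o['tool_pos'],o['joint_pos'].round(1),rowR([.4315,.1866,.29],Ro.from_euler('xyz',[180,0,-78],degrees=True)))
# can mouth + pad from top
for n,w in(("top",(130,210,190,270)),("scene",(385,170,445,240))):
    s=snap(n); cv2.imwrite(f"pics/e_{n}.png",s["color"][w[1]:w[3],w[0]:w[2],::-1])
a=cv2.resize(cv2.imread("pics/e_top.png"),(420,420),interpolation=cv2.INTER_CUBIC); b=cv2.resize(cv2.imread("pics/e_scene.png"),(360,420),interpolation=cv2.INTER_CUBIC)
cv2.imwrite("pics/e1.png",np.hstack([a,b]))
E
```

```text
clock: 32.8
tool_pos: [0.4465, 0.3397, 0.0565]
orientation: [180.0, -60.2, -120.1]
force: [-0.0, 0.0, -0.9]
opening: 0.087
gripper_force: 0.0
clock: 33.3
tool_pos: [0.4915, 0.417, 0.1076]
orientation: [-179.9, -59.9, -120.1]
force: [-0.2, -0.7, 0.7]
opening: 0.0876
gripper_force: 0.0
clock: 33.7
tool_pos: [0.501, 0.4324, 0.2394]
orientation: [-179.7, -59.6, -120.3]
force: [1.3, -0.4, 1.4]
opening: 0.0878
gripper_force: 0.0
clock: 34.1
tool_pos: [0.4749, 0.3874, 0.3253]
orientation: [-179.8, -59.7, -120.3]
force: [1.0, -0.3, 0.4]
opening: 0.0877
gripper_force: 0.0
clock: 34.6
tool_pos: [0.4746, 0.389, 0.3197]
orientation: [173.9, -24.3, -92.4]
force: [0.2, -0.3, 0.6]
opening: 0.0876
gripper_force: 0.0
clock: 35.1
tool_pos: [0.4745, 0.387, 0.3215]
orientation: [179.9, -0.0, -78.2]
force: [-0.0, 0.4, 0.6]
opening: 0.0536
gripper_force: 0.0
[0.47447884 0.387003   0.32150377] [ 57.4  12.6  -0.8  -0.1 -76.6 -45.6] ([1.874, 0.829, 0.317], [0.002, -0.0, -0.002])
```

View pics/e1.png

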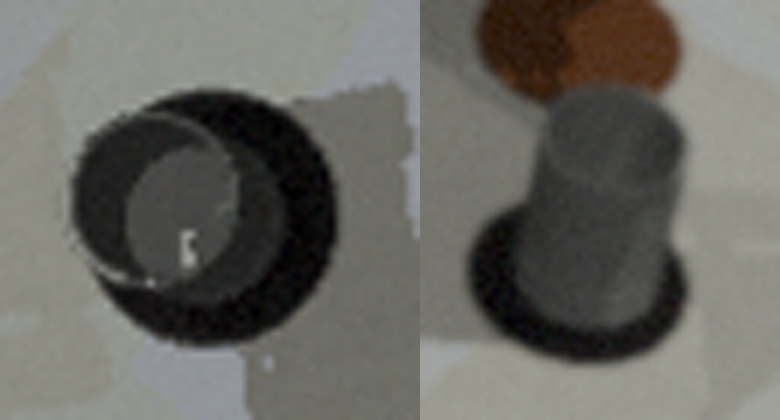

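The can stands upright and empty on the pad. In the top panel its mouth is at (156,199) and the pad centre at about (206,218).

```bash
python3 - <<'E'
from h import *
T=snap("top");S=snap("scene")
f=lambda s,p,z:(toW(s,[p],z)[0]*1000).round(1)
t=lambda x,y:((x+.5)/7-.5+130,(y+.5)/7-.5+210)
c=lambda x,y:((x-420+.5)/6-.5+385,(y+.5)/6-.5+170)
print("can",f(T,t(156,199),.088),f(S,c(615,139),.088)); print("pad",f(T,t(206.5,218),.003), f(S,c(579,272),.003))
E
python3 -m creep '[{"grip":0.6,"delta_pos":[0.4,0.2,0.1],"rotation":[0,0,0]},{"grip":0.6,"delta_pos":[0.94,0.42,0.16],"rotation":[0,0,0]},{"grip":0.6,"delta_pos":[0.94,0.42,0.16],"rotation":[0,0,0]},{"grip":0.6,"delta_pos":[0.94,0.42,0.16],"rotation":[0,0,0]}]'
python3 -m creep '[{"grip":0.6,"delta_pos":[0.4,0.2,0.1],"rotation":[0,0,0]},{"grip":0.6,"delta_pos":[0.94,0.41,0.15],"rotation":[0,0,0]},{"grip":0.6,"delta_pos":[0.94,0.41,0.15],"rotation":[0,0,0]},{"grip":0.6,"delta_pos":[0.94,0.41,0.15],"rotation":[0,0,0]},{"grip":0.6,"delta_pos":[0.94,0.41,0.15],"rotation":[0,0,0]}]'
python3 -c "
from h import *
print(rowR([.4315,.1866,.173],Ro.from_euler('xyz',[180,0,-78],degrees=True)),pose()[0])"
```

```text
can [445.  337.6  88. ] [446.8 340.6  88. ]
pad [445.9 337.8   3. ] [444.1 338.2   3. ]
clock: 35.7
tool_pos: [0.4529, 0.2872, 0.3039]
orientation: [179.7, -0.3, -78.2]
force: [0.2, 0.3, 1.0]
opening: 0.035
gripper_force: 0.0
clock: 36.2
tool_pos: [0.4329, 0.1889, 0.2899]
orientation: [179.7, -0.2, -78.2]
force: [0.3, -0.5, 0.9]
opening: 0.0352
gripper_force: 0.0
([0.015, 0.012, 1.169], [0.003, -0.003, -0.002]) [0.43285596 0.18886787 0.28986095]
```

```bash
python3 -m creep '[{"grip":0.6,"delta_pos":[0.015,0.012,0.2],"rotation":[0.003,-0.003,0]},{"grip":0.6,"delta_pos":[0.015,0.012,0.5],"rotation":[0.003,-0.003,0]},{"grip":0.6,"delta_pos":[0.015,0.012,0.8],"rotation":[0.003,-0.003,0]},{"grip":0.6,"delta_pos":[0.015,0.012,1],"rotation":[0.003,-0.003,0]},{"grip":0.6,"delta_pos":[0.015,0.012,1],"rotation":[0.003,-0.003,0]}]'
python3 -m creep '[{"grip":0.6,"delta_pos":[0,0,0.1],"rotation":[0,0,0]},{"grip":0.6,"delta_pos":[0,0,0.16],"rotation":[0,0,0]},{"grip":0.6,"delta_pos":[0,0,0.16],"rotation":[0,0,0]},{"grip":0.6,"delta_pos":[0,0,0.16],"rotation":[0,0,0]}]'
python3 -m creep '[{"grip":1,"delta_pos":[0,0,0],"rotation":[0,0,0]},{"grip":1,"delta_pos":[0,0,0],"rotation":[0,0,0]},{"grip":1,"delta_pos":[0,0,0],"rotation":[0,0,0]},{"grip":1,"delta_pos":[0,0,0],"rotation":[0,0,0]},{"grip":1,"delta_pos":[0,0,0],"rotation":[0,0,0]}]'
python3 -c "
from h import *
print(ctrl.get_obs()['tool_pos'],ctrl.get_obs()['orientation'])"
```

```text
clock: 36.7
tool_pos: [0.4299, 0.1858, 0.187]
orientation: [179.7, -0.1, -78.1]
force: [-0.1, -0.3, 1.0]
opening: 0.0349
gripper_force: 0.0
clock: 37.1
tool_pos: [0.4311, 0.1857, 0.1743]
orientation: [-180.0, 0.1, -78.2]
force: [0.2, -0.3, -0.4]
opening: 0.035
gripper_force: 0.0
clock: 37.6
tool_pos: [0.431, 0.1855, 0.1741]
orientation: [-180.0, 0.1, -78.2]
force: [-1.2, -0.5, 2.0]
opening: 0.0174
gripper_force: 30.0
[0.4309785  0.18548932 0.17410504] [-1.79988333e+02  5.96759118e-02 -7.81776174e+01]
```

```bash
python3 -m creep '[{"grip":1,"delta_pos":[0,0,-0.15],"rotation":[0,0,0]},{"grip":1,"delta_pos":[0,0,-0.4],"rotation":[0,0,0]},{"grip":1,"delta_pos":[0,0,-0.7],"rotation":[0,0,0]},{"grip":1,"delta_pos":[0,0,-1],"rotation":[0,0,0]},{"grip":1,"delta_pos":[0,0,-1],"rotation":[0,0,0]}]'
python3 -m creep '[{"grip":1,"delta_pos":[-0.2,-0.06,-0.2],"rotation":[0,0,0]},{"grip":1,"delta_pos":[-0.4,-0.13,-0.2],"rotation":[0,0,0]},{"grip":1,"delta_pos":[-0.6,-0.19,-0.2],"rotation":[0,0,0]},{"grip":1,"delta_pos":[-0.73,-0.23,-0.2],"rotation":[0,0,0]},{"grip":1,"delta_pos":[-0.73,-0.23,-0.2],"rotation":[0,0,0]}]'
python3 -m creep '[{"grip":1,"delta_pos":[-0.2,-0.06,0],"rotation":[0,0,0]},{"grip":1,"delta_pos":[-0.4,-0.13,0],"rotation":[0,0,0]},{"grip":1,"delta_pos":[-0.6,-0.19,0],"rotation":[0,0,0]},{"grip":1,"delta_pos":[-0.73,-0.23,0],"rotation":[0,0,0]},{"grip":1,"delta_pos":[-0.73,-0.23,0],"rotation":[0,0,0]}]'
python3 - <<'E'
from h import *
print(ctrl.get_obs()['tool_pos'],rowR([.4455,.338,.294],Ro.from_euler('xyz',[180,0,-78.2],degrees=True)))
E
```

```text
clock: 38.1
tool_pos: [0.4325, 0.1864, 0.2778]
orientation: [-179.7, 0.2, -78.1]
force: [0.0, 0.2, -1.2]
opening: 0.0174
gripper_force: 30.0
clock: 38.6
tool_pos: [0.4382, 0.2632, 0.2923]
orientation: [179.9, -0.0, -78.1]
force: [-0.4, -0.7, -1.3]
opening: 0.0174
gripper_force: 30.0
clock: 39.1
tool_pos: [0.4461, 0.3397, 0.2932]
orientation: [179.9, 0.0, -78.1]
force: [-0.4, -0.6, -0.9]
opening: 0.0173
gripper_force: 30.0
[0.4460536  0.33967513 0.29317545] ([0.015, 0.009, -0.008], [0.001, 0.0, 0.001])
```

```bash
python3 -m creep '[{"grip":1,"delta_pos":[0.013,0.008,0.1],"rotation":[0,0,0]},{"grip":1,"delta_pos":[0.013,0.008,0.25],"rotation":[0,0,0]},{"grip":1,"delta_pos":[0.013,0.008,0.4],"rotation":[0,0,0]},{"grip":1,"delta_pos":[0.013,0.008,0.5],"rotation":[0,0,0]},{"grip":1,"delta_pos":[0.013,0.008,0.5],"rotation":[0,0,0]}]'
python3 -m creep '[{"grip":1,"delta_pos":[0,0,0.15],"rotation":[0,0,0]},{"grip":1,"delta_pos":[0,0,0.3],"rotation":[0,0,0]},{"grip":1,"delta_pos":[0,0,0.45],"rotation":[0,0,0]},{"grip":1,"delta_pos":[0,0,0.6],"rotation":[0,0,0]},{"grip":1,"delta_pos":[0,0,0.6],"rotation":[0,0,0]}]'
python3 -m creep '[{"grip":1,"delta_pos":[0,0,0.03],"rotation":[0,0,0]},{"grip":1,"delta_pos":[0,0,0.06],"rotation":[0,0,0]},{"grip":1,"delta_pos":[0,0,0.08],"rotation":[0,0,0]},{"grip":1,"delta_pos":[0,0,0.08],"rotation":[0,0,0]}]'
```

```text
clock: 39.6
tool_pos: [0.4448, 0.3352, 0.2423]
orientation: [179.9, -0.0, -78.2]
force: [-0.4, -0.0, -0.4]
opening: 0.0176
gripper_force: 30.0
clock: 40.1
tool_pos: [0.4448, 0.3354, 0.1827]
orientation: [179.9, -0.0, -78.2]
force: [-0.6, 0.2, -1.3]
opening: 0.0174
gripper_force: 30.0
clock: 40.5
tool_pos: [0.4454, 0.3363, 0.1761]
orientation: [180.0, 0.1, -78.2]
force: [-0.4, -0.7, -0.2]
opening: 0.0173
gripper_force: 30.0
```

```bash
python3 -m creep '[{"grip":1,"delta_pos":[0,0,0.015],"rotation":[0,0,0]},{"grip":1,"delta_pos":[0,0,0.02],"rotation":[0,0,0]},{"grip":1,"delta_pos":[0,0,0.02],"rotation":[0,0,0]},{"grip":1,"delta_pos":[0,0,0.02],"rotation":[0,0,0]}]'
python3 -m creep '[{"grip":1,"delta_pos":[0,0,-0.2],"rotation":[0,0,0]},{"grip":1,"delta_pos":[0,0,-0.4],"rotation":[0,0,0]},{"grip":1,"delta_pos":[0,0,-0.65],"rotation":[0,0,0]},{"grip":1,"delta_pos":[0,0,-0.65],"rotation":[0,0,0]},{"grip":1,"delta_pos":[0,0,-0.65],"rotation":[0,0,0]}]'
python3 -m creep '[{"grip":1,"delta_pos":[0,0,0.2],"rotation":[0,0,0]},{"grip":1,"delta_pos":[0,0,0.4],"rotation":[0,0,0]},{"grip":1,"delta_pos":[0,0,0.6],"rotation":[0,0,0]},{"grip":1,"delta_pos":[0,0,0.65],"rotation":[0,0,0]},{"grip":1,"delta_pos":[0,0,0.65],"rotation":[0,0,0]}]'
```

```text
clock: 40.9
tool_pos: [0.4459, 0.3366, 0.1751]
orientation: [-179.9, 0.1, -78.2]
force: [-0.8, -0.8, 5.8]
opening: 0.0176
gripper_force: 30.0
clock: 41.4
tool_pos: [0.4455, 0.3365, 0.2394]
orientation: [-180.0, 0.1, -78.2]
force: [0.3, 0.2, -1.0]
opening: 0.017
gripper_force: 30.0
clock: 41.9
tool_pos: [0.4457, 0.3363, 0.1739]
orientation: [-180.0, 0.0, -78.1]
force: [-0.9, -0.4, 3.4]
opening: 0.0174
gripper_force: 30.0
```

Contact with the floor twice. I'll do two more strokes for margin, then lift out.

```bash
python3 -m creep '[{"grip":1,"delta_pos":[0,0,-0.2],"rotation":[0,0,0]},{"grip":1,"delta_pos":[0,0,-0.4],"rotation":[0,0,0]},{"grip":1,"delta_pos":[0,0,-0.65],"rotation":[0,0,0]},{"grip":1,"delta_pos":[0,0,-0.65],"rotation":[0,0,0]},{"grip":1,"delta_pos":[0,0,-0.65],"rotation":[0,0,0]}]'
python3 -m creep '[{"grip":1,"delta_pos":[0,0,0.2],"rotation":[0,0,0]},{"grip":1,"delta_pos":[0,0,0.4],"rotation":[0,0,0]},{"grip":1,"delta_pos":[0,0,0.6],"rotation":[0,0,0]},{"grip":1,"delta_pos":[0,0,0.65],"rotation":[0,0,0]},{"grip":1,"delta_pos":[0,0,0.65],"rotation":[0,0,0]}]'
python3 -m creep '[{"grip":1,"delta_pos":[0,0,-0.2],"rotation":[0,0,0]},{"grip":1,"delta_pos":[0,0,-0.4],"rotation":[0,0,0]},{"grip":1,"delta_pos":[0,0,-0.65],"rotation":[0,0,0]},{"grip":1,"delta_pos":[0,0,-0.65],"rotation":[0,0,0]},{"grip":1,"delta_pos":[0,0,-0.65],"rotation":[0,0,0]}]'
python3 -m creep '[{"grip":1,"delta_pos":[0,0,0.2],"rotation":[0,0,0]},{"grip":1,"delta_pos":[0,0,0.4],"rotation":[0,0,0]},{"grip":1,"delta_pos":[0,0,0.6],"rotation":[0,0,0]},{"grip":1,"delta_pos":[0,0,0.65],"rotation":[0,0,0]},{"grip":1,"delta_pos":[0,0,0.65],"rotation":[0,0,0]}]'
python3 -m creep '[{"grip":1,"delta_pos":[0,0,-0.2],"rotation":[0,0,0]},{"grip":1,"delta_pos":[0,0,-0.5],"rotation":[0,0,0]},{"grip":1,"delta_pos":[0,0,-0.8],"rotation":[0,0,0]},{"grip":1,"delta_pos":[0,0,-1],"rotation":[0,0,0]},{"grip":1,"delta_pos":[0,0,-1],"rotation":[0,0,0]}]'
python3 -m creep '[{"grip":1,"delta_pos":[0,0,-0.2],"rotation":[0,0,0]},{"grip":1,"delta_pos":[0,0,-0.2],"rotation":[0,0,0]},{"grip":1,"delta_pos":[0,0,-0.2],"rotation":[0,0,0]}]'
python3 -m creep '[{"grip":1,"delta_pos":[0.2,0.06,0],"rotation":[0,0,0]},{"grip":1,"delta_pos":[0.4,0.13,0],"rotation":[0,0,0]},{"grip":1,"delta_pos":[0.6,0.19,0],"rotation":[0,0,0]},{"grip":1,"delta_pos":[0.73,0.23,0],"rotation":[0,0,0]},{"grip":1,"delta_pos":[0.73,0.23,0],"rotation":[0,0,0]}]'
python3 -m creep '[{"grip":1,"delta_pos":[0.2,0.06,0],"rotation":[0,0,0]},{"grip":1,"delta_pos":[0.4,0.13,0],"rotation":[0,0,0]},{"grip":1,"delta_pos":[0.6,0.18,0],"rotation":[0,0,0]},{"grip":1,"delta_pos":[0.7,0.22,0],"rotation":[0,0,0]},{"grip":1,"delta_pos":[0.7,0.22,0],"rotation":[0,0,0]}]'
python3 - <<'E'
from h import *
print(ctrl.get_obs()['tool_pos'],rowR([.431,.1855,.2],Ro.from_euler('xyz',[180,0,-78.2],degrees=True)))
E
```

```text
clock: 42.4
tool_pos: [0.4452, 0.3361, 0.2385]
orientation: [180.0, 0.1, -78.2]
force: [-1.2, -0.5, -2.0]
opening: 0.0175
gripper_force: 30.0
clock: 42.9
tool_pos: [0.4451, 0.3359, 0.1731]
orientation: [179.9, -0.0, -78.2]
force: [-0.1, -0.1, 2.0]
opening: 0.0175
gripper_force: 30.0
clock: 43.4
tool_pos: [0.4451, 0.3361, 0.2384]
orientation: [179.9, 0.0, -78.2]
force: [-1.1, 0.3, -1.5]
opening: 0.0179
gripper_force: 30.0
clock: 43.9
tool_pos: [0.445, 0.3357, 0.1728]
orientation: [179.9, -0.0, -78.2]
force: [-0.4, -0.6, -0.5]
opening: 0.0175
gripper_force: 30.0
clock: 44.4
tool_pos: [0.4462, 0.3369, 0.2763]
orientation: [-179.8, 0.2, -78.2]
force: [-0.1, -0.2, -1.2]
opening: 0.0175
gripper_force: 30.0
clock: 44.7
tool_pos: [0.4451, 0.336, 0.2926]
orientation: [179.9, 0.0, -78.2]
force: [0.7, 0.4, -2.0]
opening: 0.0174
gripper_force: 30.0
clock: 45.2
tool_pos: [0.4377, 0.2578, 0.2944]
orientation: [-180.0, 0.1, -78.3]
force: [0.5, 0.7, -1.2]
opening: 0.0177
gripper_force: 30.0
clock: 45.7
tool_pos: [0.4305, 0.1853, 0.2942]
orientation: [-180.0, 0.1, -78.3]
force: [0.8, 0.1, 0.1]
opening: 0.0176
gripper_force: 30.0
[0.43048373 0.18534938 0.29419501] ([0.001, -0.005, 0.942], [-0.0, 0.001, -0.001])
```

```bash
python3 -m creep '[{"grip":1,"delta_pos":[0,-0.005,0.2],"rotation":[0,0,0]},{"grip":1,"delta_pos":[0,-0.005,0.4],"rotation":[0,0,0]},{"grip":1,"delta_pos":[0,-0.005,0.7],"rotation":[0,0,0]},{"grip":1,"delta_pos":[0,-0.005,0.94],"rotation":[0,0,0]},{"grip":1,"delta_pos":[0,-0.005,0.94],"rotation":[0,0,0]}]'
python3 -m creep '[{"grip":1,"delta_pos":[0,0,0.1],"rotation":[0,0,0]},{"grip":1,"delta_pos":[0,0,0.2],"rotation":[0,0,0]},{"grip":1,"delta_pos":[0,0,0.26],"rotation":[0,0,0]},{"grip":1,"delta_pos":[0,0,0.26],"rotation":[0,0,0]},{"grip":1,"delta_pos":[0,0,0.26],"rotation":[0,0,0]}]'
```

```text
clock: 46.2
tool_pos: [0.4297, 0.1861, 0.197]
orientation: [179.7, -0.1, -78.2]
force: [-0.2, -0.2, -0.8]
opening: 0.0177
gripper_force: 30.0
clock: 46.7
tool_pos: [0.4313, 0.1873, 0.1741]
orientation: [-180.0, 0.1, -78.2]
force: [0.3, 0.0, -0.4]
opening: 0.0173
gripper_force: 30.0
```

```bash
python3 -m creep '[{"grip":1,"delta_pos":[0,0,0.01],"rotation":[0,0,0]},{"grip":1,"delta_pos":[0,0,0.02],"rotation":[0,0,0]},{"grip":1,"delta_pos":[0,0,0.02],"rotation":[0,0,0]}]'
python3 -m creep '[{"grip":0.6,"delta_pos":[0,0,0.02],"rotation":[0,0,0]},{"grip":0.6,"delta_pos":[0,0,0.02],"rotation":[0,0,0]},{"grip":0.6,"delta_pos":[0,0,0.02],"rotation":[0,0,0]},{"grip":0.6,"delta_pos":[0,0,0.02],"rotation":[0,0,0]}]'
python3 -m creep '[{"grip":0.6,"delta_pos":[0,0,-0.3],"rotation":[0,0,0]},{"grip":0.6,"delta_pos":[0,0,-0.7],"rotation":[0,0,0]},{"grip":0.6,"delta_pos":[0,0,-1],"rotation":[0,0,0]},{"grip":0.6,"delta_pos":[0,0,-1],"rotation":[0,0,0]}]'
python3 -m creep '[{"grip":0.6,"delta_pos":[-0.4,-0.5,-0.5],"rotation":[0,0,0]},{"grip":0.6,"delta_pos":[-0.8,-1,-0.5],"rotation":[0,0,0]},{"grip":0.6,"delta_pos":[-0.8,-1,-0.5],"rotation":[0,0,0]},{"grip":0.6,"delta_pos":[-0.8,-1,-0.5],"rotation":[0,0,0]}]'
python3 -m creep '[{"grip":0.6,"delta_pos":[-0.8,-0.5,0],"rotation":[0,0,0]},{"grip":0.6,"delta_pos":[-0.8,-1,0],"rotation":[0,0,0]},{"grip":0.6,"delta_pos":[-0.8,-1,0],"rotation":[0,0,0]},{"grip":0.6,"delta_pos":[-0.8,-1,0],"rotation":[0,0,0]}]'
python3 -m creep '[{"grip":0.6,"delta_pos":[-0.8,0,0],"rotation":[0,0,0]},{"grip":0.6,"delta_pos":[-1,0,0],"rotation":[0,0,0]},{"grip":0.6,"delta_pos":[-1,0,0],"rotation":[0,0,0]},{"grip":0.6,"delta_pos":[-1,0,0],"rotation":[0,0,0]}]'
python3 nuts.py; python3 - <<'E'
from h import *
a,b=snap("top")["color"][:,:,::-1],snap("scene")["color"][:,:,::-1]
t=cv2.resize(a[145:280,90:385],None,fx=2.7,fy=2.7,interpolation=cv2.INTER_CUBIC); t=cv2.copyMakeBorder(t,0,0,0,800-t.shape[1],cv2.BORDER_CONSTANT) if t.shape[1]<800 else t[:,:800]
u=cv2.resize(b[125:250,180:476],(800,235),interpolation=cv2.INTER_CUBIC)
cv2.imwrite("pics/f1.png",np.vstack([t,u])); print(t.shape)
E
```

```text
clock: 47.0
tool_pos: [0.4312, 0.1873, 0.1719]
orientation: [180.0, 0.1, -78.2]
force: [0.3, -0.6, -0.7]
opening: 0.0175
gripper_force: 30.0
clock: 47.4
tool_pos: [0.4312, 0.1872, 0.1699]
orientation: [180.0, 0.0, -78.2]
force: [-0.1, 0.6, 0.1]
opening: 0.0346
gripper_force: 0.0
clock: 47.8
tool_pos: [0.4331, 0.1884, 0.2744]
orientation: [-179.6, 0.2, -78.1]
force: [-0.4, -0.6, -0.7]
opening: 0.0354
gripper_force: 0.0
clock: 48.2
tool_pos: [0.5152, 0.2891, 0.3186]
orientation: [180.0, 0.0, -78.1]
force: [-1.5, -0.3, -0.9]
opening: 0.035
gripper_force: 0.0
clock: 48.6
tool_pos: [0.5959, 0.3865, 0.3159]
orientation: [179.8, -0.1, -78.2]
force: [0.6, -0.3, -0.7]
opening: 0.0348
gripper_force: 0.0
clock: 49.0
tool_pos: [0.5727, 0.4833, 0.3186]
orientation: [179.9, -0.0, -78.1]
force: [-0.1, -0.5, 0.4]
opening: 0.0349
gripper_force: 0.0
top 22 px [307.8 174.9] wh [5 7] tray mm [73.  9.]
top 21 px [340.4 178.8] wh [6 6] tray mm [ 48. -74.]
top 21 px [288.1 181.8] wh [6 6] tray mm [64. 64.]
top 22 px [341.8 193.6] wh [5 6] tray mm [  8. -69.]
top 16 px [292.1 195.8] wh [6 6] tray mm [26. 60.]
top 38 px [312.5 219.5] wh [12  9] tray mm [-45.  19.]
top 20 px [331.2 219. ] wh [6 7] tray mm [-53. -29.]
scene 9 px [237.7 195.9] wh [4 3] tray mm [-53. -29.]
scene 12 px [257.6 197.2] wh [5 4] tray mm [-53.  24.]
scene 12 px [251.8 199.7] wh [5 4] tray mm [-43.  11.]
scene 10 px [218.5 212. ] wh [2 5] tray mm [  7. -69.]
scene 11 px [267.5 220.6] wh [4 4] tray mm [26. 60.]
scene 16 px [212.9 223.9] wh [5 5] tray mm [ 48. -75.]
scene 19 px [244.7 232.6] wh [5 5] tray mm [69.  9.]
scene 10 px [267.7 232.2] wh [4 4] tray mm [64. 65.]
(364, 800, 3)
```

View pics/f1.png

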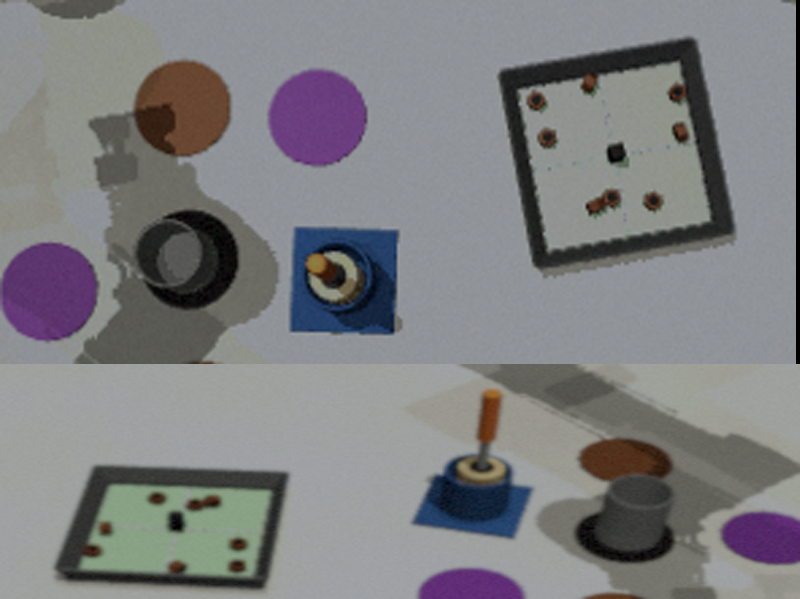

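All 8 nuts lie on the plate across the four fields. The can stands upright and centred on the black pad at (185,258), and the brush is upright in its holder at (337,278). Handing in.

```bash
python3 -c "
from plant import ctrl
print(ctrl.close_job())"
```

```text
the job is handed in; nothing more can be done
None
```

I handed the job in at about 49 s, but no verdict came back. The last pictures show the plate flat in the tray, all 8 nuts on it with none of the four fields bare, the empty can upright in the middle of the black pad, and the brush upright in its holder. I scrubbed the can with four full strokes; the first three clearly met the floor, and the fourth went as deep but showed no contact force. I never worked near the flange, sleeve or end cap, and I did not check them again at the end.

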